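# Clear the plug jammed in the tilting barrel with the push rod

## Task

A metal plug is jammed at the bottom of the clear barrel in the tilting stand. Tip the barrel fully over to its stop so that its outlet is over the catch tray, push the plug out into the tray with the slim rod from the rack (not the thick one), then stand the rod back in its free hole in the rack and set the barrel fully upright again. Leave the thick rod and the other things on the table where they are.

Things in the scene. Friction and masses are not known exactly. Their poses are not given: they have to be found in the camera images.
- stand: Fixed tilting stand, origin on the table under the pivot, z up; -x (roughly toward the robot) is where the barrel's top tips. Foot x -60 to 120, y +-45 mm. Two cheek plates (y +-23 to +-29, x +-18 mm) rise to z 116 mm and carry the pivot at x 0, y 0, z 100 mm. A block (top z 43 mm) under the upright barrel closes its outlet: the plug can come out only when the barrel is tipped.
- barrel (a joint): Barrel tilt about the stand's y axis at the pivot, rad: 0 = upright (stop; the start), 0.60 = fully tipped (stop), top toward the stand's -x, outlet swung to +x over the tray. Stays where it is left; turning takes about 0.15 N m (3 N at the mouth flange). Closed fingers behind the flange can push it over; to set it upright, pinch the flange and carry it round.
- barrel_mouth (a point): Centre of the barrel's open top end, 55 mm above the pivot when upright (155 mm over the table); turns with the barrel, z along the barrel, outward. Barrel: clear tube, outside 20 mm, bore 16 mm, 110 mm long; mouth flange 34 mm outside, 3 mm high; the bore flares to 30 mm over the top 10 mm as a funnel.
- barrel_outlet (a point): Centre of the barrel's open lower end, 55 mm below the pivot; same axes as barrel_mouth (z toward the mouth). A black collar, 25 mm outside and 12 mm high, holds two spring jaws that grip the plug; the jaws leave about 10 mm between them when closed.
- plug: Tapered dark metal plug, 13 mm diameter, 18 mm long, 20 g, small end (8 mm) down, wedged in the jaws at the barrel's bottom: its top stands 20 mm above the outlet. Origin at the centre of its small end. About 6 to 12 N along the barrel pushes it through the jaws; it then drops out by itself.
- plug_mid (a point): Middle of the plug, 9 mm from its small end.
- tray_floor (a point): Centre of the inner floor of the catch tray (white, open, fixed on the stand behind the cheeks, 9 mm above the table), axes as the stand. Inside 84 mm along x and 68 mm along y; rim 32 mm above the table.
- rod_rack: Fixed rod rack: level plate 130 x 50 mm, 10 mm thick, its top 132 mm above the table, on an end plate at each end, with two 22 mm holes 32 mm to either side of the middle along the rack's x axis. Origin on the table under its middle.
- rack_top (a point): Middle of the top face of the rack plate, axes as the rack.
- rod: Slim push rod, hanging upright in one rack hole by its collar: steel shaft 9 mm thick, 114 mm long below the collar; round collar 38 mm across, 5 mm thick; above it a black square handle 16 x 16 mm, 48 mm high (5 to 53 mm above the origin). Origin: centre of the collar's underside, z up along the handle, x, y square to its faces. 70 g. Collar on the mouth: tip 4 mm out of the outlet.
- rod_tip (a point): Lower end of the slim rod's shaft, 114 mm below its origin.
- thick_rod: Thick rod in the rack's other hole, same collar and handle, but an 18 mm shaft that does not enter the barrel. Not to be used.
- petri_a: Bystander: clear lidded dish, 39 mm across, 12 mm high.
- bnc_tee: Bystander: T-shaped metal cable fitting, 40 mm long, lying.
- optical_post_1: Bystander: plain steel post 13 mm thick, 108 mm long, lying.
- vial_a: Bystander: small capped glass vial, 23 mm across, 49 mm high.
- vial_b: Bystander: small capped vial, 25 mm across, 55 mm high.
- syringe_red: Bystander: small syringe 105 mm long, lying.
Mind the look-alikes: they are no part of the job. What is shaped like the rod but turquoise is not meant.

How it is judged:
By the outcome, as a careful person would: the job done as asked, in the order asked, and still so for the second after the job is handed in, with the robot touching nothing.
It also fails if it takes over 61 s, if anything falls off the work surface, if the arm or the gripper's body presses on something with over 40 N, if the wrist force passes 120 N, or if a joint passes its speed limit or range.

## Robot

A 6-joint arm with a two-finger parallel gripper is mounted at the origin on a cart in front of the work surface, level with it; the furniture and walls round the work are solid. World frame = base frame: x ahead of the robot, y to its left, z up, the work surface at z = 0. Lengths are in m, angles in rad, forces in N, time in s.
With the tool pointing down it reaches from about 0.35 to 0.975 m from the base axis. Payload 4.9 kg.
Tool frame: the origin (TCP) lies on the mounting face of the last link; the fingertips stand 173 mm ahead of it and the grasp point (between the pads) lies 155 mm ahead of it; z points along the fingers, y is the line along which they close (so a half turn about z gives the same grasp; the last joint's range is limited). The gripper opens to 85 mm and grips with 20 to 120 N. Pads are 22 mm wide; open, the fingers measure 114 mm over their backs; the gripper's body (76 mm by 85 mm) begins 54 mm behind the grasp point. The pads swing forward as they close: fully open they stand 13 mm farther back than shut.
Start: joints at [-1.361, 0.053, 1.613, -0, 1.476, -0.119], TCP at [0.202, -0.592, 0.405] pointing down, gripper open.
Joint ranges: [-3.01, 3.01], [-1.01, 2.22], [0.06, 2.58], [-1.02, 4.17], [0.09, 2.62], [-3.14, 3.14]. Speed limits (rad/s): [2.57, 2.57, 3.14, 3.14, 3.14, 3.14].

## Interface

Orientations are given as a rotation vector (axis times angle).
In Python, from station import monitor, eyes, finish_job gives the robot as it stands. The module is installed in compiled form; this text tells all that it offers.
- The arm moves only by the tool step_arm, never from a script. Its argument "commands" is a list of rows, each a list of 3 entries, a list of its own where there are three numbers: the opening in per cent of the stroke, from 0 (shut) to 100 (fully open), then the shift along the tool's x, y, z in mm, then the turn about the tool's z in degrees. In form: [[hand, [x, y, z], yaw], ...]. A call has 1 to 12 rows; each row is the pose to reach, as a shift and turn from the pose commanded when the call began, along the tool's axes at that moment; what a row does not reach only later rows make up. A row lasts 1/8 s, in which the tool goes at most 62.5 mm and 10.7 degrees, less where a joint would pass 70% of its speed; a pose out of reach is approached as far as the arm can. A call with a gripper value outside its range is refused whole. The fingers move at their own pace and stop on an object; "squeeze" is the grip in N (left out, the last holds). Time passes only in rows, so rows that repeat a pose let the fingers close. It gives the time, the measured TCP pose, the force, the opening and the grip force at its end, in the units of the state.
- monitor.get_obs(): the state, without advancing time (a new reading comes with each control period).
- eyes.get_image(name): name is "scene" or "top" or "wrist"; returns the picture (420x560x3 uint8, red, green, blue); there is no depth.
- eyes.camera_info(name): a dict with "camera_matrix" (3x3 intrinsics, pixels), "extrinsics" (4x4, takes a point from camera to world coordinates). Camera axes: x right, y down, z forward; pixel columns grow to the right and rows downward; lengths in m; the calibration is good to about 2 mm. A picture is of the moment at which its call begins: read the wrist's pose just before it. camera_info takes no time and is no camera call; for the wrist camera it gives the pose at the moment of the call.
- finish_job(): hands the job in; it is judged then, once.
The state is a dict: "t": time; "q": joint angles; "dq": joint speeds; "effort": joint torques, N m; "tool_pos": TCP position; "tool_rot": TCP orientation; "contact_force": force on the tool from outside, world axes, zero at the start; "wrist_torque": the same for the moment, N m; "opening": finger opening in m; "grip_force": force on a finger pad.
Only numpy, scipy, OpenCV 4.12 (cv2) and the standard library are available. Lean on these libraries where they do the work, as an engineer would, in place of code of your own. Each camera call takes 0.05 s, during which the arm holds its last target. There are 200 camera calls.

## Working session

There is one attempt and no reset: what is moved stays moved. The work goes in short steps, Python scripts to look and compute and a tool call to move; the robot and the scene stay as the last step left them, time stands still between calls to the robot, and variables do not carry over. Pictures are saved under pics/ and viewed, at most 10 in all, crops included, and the job is handed in when it is done.

Besides the shell and the picture viewer there is one more tool, called after "Call:" by a JSON object that holds its "method" and its "body". step_arm: Moves the arm, as the interface text tells. Its arguments: {"type":"object","properties":{"commands":{"type":"array"},"squeeze":{"type":"number"}},"required":["commands"]}

```bash
mkdir -p pics; python3 - <<'E'
from station import monitor, eyes
import cv2,numpy as np
o=monitor.get_obs();print({k:np.round(v,3).tolist() for k,v in o.items()})
for n in("scene","top","wrist"):
    i=eyes.camera_info(n);print(n,np.round(i["camera_matrix"],1).tolist(),np.round(i["extrinsics"],3).tolist())
    cv2.imwrite(f"pics/{n}0.png",eyes.get_image(n)[:,:,::-1])
E
```

```text
{'t': 0.0, 'q': [-1.361, 0.053, 1.614, -0.0, 1.476, -0.119], 'dq': [-0.0, -0.001, -0.0, -0.0, 0.001, -0.001], 'effort': [-0.002, -39.369, -37.018, -0.0, 0.007, -0.0], 'tool_pos': [0.202, -0.591, 0.403], 'tool_rot': [-3.097, -0.514, 0.0], 'contact_force': [0.201, 0.718, 0.446], 'wrist_torque': [-0.021, 0.036, -0.02], 'grip_force': 0.0, 'opening': 0.085}
scene [[387.1, 0.0, 281.1], [0.0, 387.1, 215.6], [0.0, 0.0, 1.0]] [[-0.468, -0.504, 0.726, -0.127], [-0.884, 0.286, -0.371, 0.631], [-0.021, -0.815, -0.579, 0.605], [0.0, 0.0, 0.0, 1.0]]
top [[524.2, 0.0, 281.0], [0.0, 524.2, 219.2], [0.0, 0.0, 1.0]] [[-0.157, -0.968, 0.197, 0.314], [-0.988, 0.155, -0.025, 0.337], [-0.006, -0.199, -0.98, 1.07], [0.0, 0.0, 0.0, 1.0]]
wrist [[344.2, 0.0, 276.4], [0.0, 344.2, 205.5], [0.0, 0.0, 1.0]] [[0.324, -0.899, -0.295, 0.275], [-0.946, -0.309, -0.098, -0.566], [-0.003, 0.311, -0.95, 0.372], [0.0, 0.0, 0.0, 1.0]]
```

View pics/scene0.png

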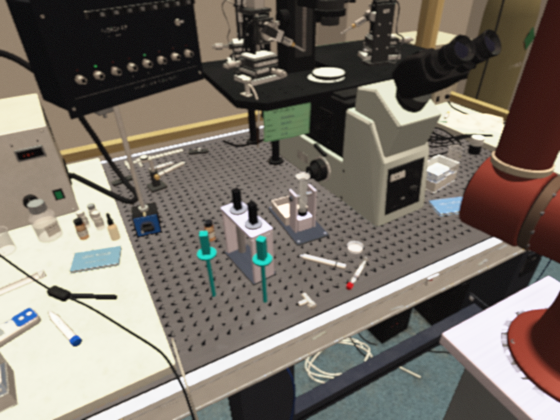

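View pics/top0.png

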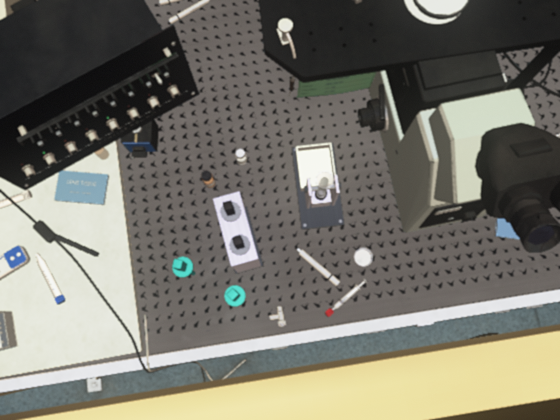

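Top view: the rack is at (237,230) with two black handles at (229,208) and (239,242). The turquoise look-alikes are at (182,267) and (235,296). The stand is at (320,185) with its tray toward the top. Next is a close crop to tell the slim rod from the thick one.

```bash
python3 - <<'E'
import cv2,numpy as np
s=cv2.imread("pics/scene0.png");t=cv2.imread("pics/top0.png")
a=cv2.resize(s[165:305,190:345],None,fx=2.5,fy=3.6*2.5/3.6,interpolation=3)
b=cv2.resize(t[130:280,195:355],None,fx=2.5,fy=2.5,interpolation=3)
h=max(a.shape[0],b.shape[0]);a=cv2.copyMakeBorder(a,0,h-a.shape[0],0,0,0);b=cv2.copyMakeBorder(b,0,h-b.shape[0],0,0,0)
cv2.imwrite("pics/crop1.png",np.hstack([a,b]));print(a.shape,b.shape)
E
```

```text
(375, 388, 3) (375, 400, 3)
```

View pics/crop1.png

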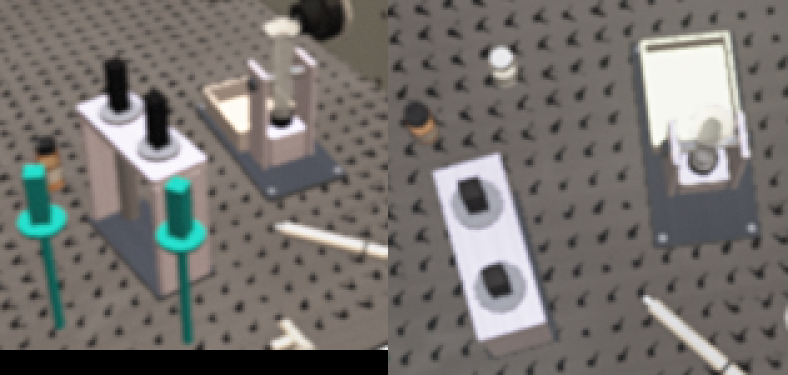

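The scene crop shows a broad shaft (about 18 px) under the far handle at scene (236,201). So the far rod is the thick one. The slim rod is the near one, at scene (252,213) and top (239,242). The turquoise ones are at scene (206,245) and (262,250) and are ruled out. I'll confirm this from the wrist.

```bash
cat > h.py <<'E'
from station import monitor, eyes
import cv2,numpy as np
from scipy.spatial.transform import Rotation as R
def ray(n,px,z,info=None):
    i=info or eyes.camera_info(n);K=np.array(i["camera_matrix"]);T=np.array(i["extrinsics"])
    d=T[:3,:3]@np.linalg.solve(K,[px[0],px[1],1]);o=T[:3,3]
    return o+d*(z-o[2])/d[2]
def proj(n,p,info=None):
    i=info or eyes.camera_info(n);K=np.array(i["camera_matrix"]);T=np.array(i["extrinsics"])
    c=T[:3,:3].T@(np.array(p)-T[:3,3]);u=K@c;return u[:2]/u[2]
def tool():
    o=monitor.get_obs();return np.array(o["tool_pos"]),R.from_rotvec(o["tool_rot"])
def togo(p,yawdir=None):
    """shift (mm, tool axes) for grasp point to reach p; yaw (deg) so tool y is parallel to world angle yawdir"""
    t,r=tool();g=t+r.apply([0,0,.155]);s=r.inv().apply(np.array(p)-g)*1000
    m=r.as_matrix();out=[np.round(s,1).tolist()]
    if yawdir is not None:
        d=r.inv().apply([np.cos(yawdir),np.sin(yawdir),0]);a=np.degrees(np.arctan2(-d[0],d[1]));out.append(round((a+90)%180-90,1))
    return out
E
python3 - <<'E'
from h import *
c=lambda x,y:((x-388)/2.5+195,y/2.5+130)
P=lambda x,y,z:ray("top",c(x,y),z)
rk=[P(*q,.132) for q in((432,168),(500,153),(550,333),(478,340))]
print("rack",np.round(rk,3)[:,:2].tolist(),np.round(np.mean(rk,0),3))
print("edges",[round(np.linalg.norm(rk[i]-rk[i-1]),3) for i in range(4)])
print("handles",P(470,185,.185),P(495,272,.185),"collars",P(477,204,.137),P(500,290,.137))
tr=[P(*q,.032) for q in((638,42),(733,32))];print("tray far",np.round(tr,3).tolist())
ft=[P(*q,.006) for q in((655,245),(757,232))];print("foot near",np.round(ft,3).tolist(),np.linalg.norm(ft[0]-ft[1]))
print("mouth?",P(708,125,.155),tool()[1].as_matrix().round(3).tolist())
E
```

```text
rack [[0.563, 0.431], [0.567, 0.38], [0.429, 0.363], [0.432, 0.415]] [0.498 0.397 0.132]
edges [np.float64(0.132), np.float64(0.051), np.float64(0.139), np.float64(0.052)]
handles [0.53303452 0.40123455 0.185     ] [0.46975439 0.39269853 0.185     ] collars [0.53002122 0.40161495 0.137     ] [0.46465396 0.39400331 0.137     ]
tray far [[0.67, 0.258, 0.032], [0.666, 0.178, 0.032]]
foot near [[0.503, 0.27, 0.006], [0.5, 0.185, 0.006]] 0.08511966385815903
mouth? [0.55732812 0.2271958  0.155     ] [[0.946, 0.323, -0.0], [0.323, -0.946, 0.002], [0.0, -0.002, -1.0]]
```

```bash
python3 - <<'E'
from h import *
for px,z in(((405,232),0),((405,232),.1),((545,240),.2),((545,240),.35),((545,240),.45),((440,310),0),((375,190),0),((360,115),.12),((330,75),.25),((330,75),.35),((480,210),.3),((265,50),.3)): print(px,z,ray("top",px,z).round(3)[:2])
E
```

```text
(405, 232) 0 [0.462 0.06 ]
(405, 232) 0.1 [0.448 0.086]
(545, 240) 0.2 [ 0.384 -0.117]
(545, 240) 0.35 [ 0.372 -0.038]
(545, 240) 0.45 [0.364 0.014]
(440, 310) 0 [0.295 0.023]
(375, 190) 0 [0.56  0.104]
(360, 115) 0.12 [0.683 0.13 ]
(330, 75) 0.25 [0.711 0.195]
(330, 75) 0.35 [0.663 0.212]
(480, 210) 0.3 [0.435 0.02 ]
(265, 50) 0.3 [0.746 0.299]
```

```bash
python3 - <<'E'
from h import *
# scene-view row check: triangulate eyepiece end (scene ~ (458,55)) with top (537,238)
i,j=eyes.camera_info("scene"),eyes.camera_info("top")
def two(a,b):
    P=[np.array(k["camera_matrix"])@np.linalg.inv(k["extrinsics"])[:3] for k in(i,j)]
    X=cv2.triangulatePoints(P[0],P[1],np.float64(a).reshape(2,1),np.float64(b).reshape(2,1));X=(X[:3]/X[3]).ravel()
    return X.round(3),proj("scene",X,i).round(),proj("top",X,j).round()
print(two((458,55),(537,238)),two((317,168),(372,115)),two((265,108),(295,75)))
E
```

```text
(array([0.37 , 0.014, 0.432]), array([459.,  55.]), array([536., 238.])) (array([0.696, 0.095, 0.075]), array([316., 168.]), array([373., 115.])) (array([0.705, 0.252, 0.277]), array([261., 108.]), array([298.,  76.]))
```

The microscope's eyepieces, at (0.37, 0.01, 0.43), are in the way, so I'll rise first and cross above them. I'm turning the wrist camera to the robot side as the arm crosses.

Call:
{"method": "step_arm", "body": {"commands": [[0,[0,0,-60],0],[0,[0,0,-120],-10],[0,[0,0,-180],-20],[0,[0,0,-240],-30],[0,[0,0,-300],-40],[0,[37,-49,-310],-50],[0,[74,-98,-310],-60],[0,[111,-147,-310],-70],[0,[148,-196,-310],-80],[0,[185,-245,-310],-90],[0,[222,-294,-310],-100],[0,[259,-343,-310],-110]], "squeeze": 40}}

```text
t: 1.65
tool_pos: [0.3362, -0.1814, 0.7144]
tool_rot: [1.349, 2.837, 0.0]
contact_force: [1.3, 0.6, 0.3]
opening: -0.0001
grip_force: 0.0
```

```bash
python3 - <<'E'
from h import *
print(tool()[0],monitor.get_obs()["q"],togo([.47,.24,.5],np.pi/2-.05),monitor.get_obs()["t"])
E
```

```text
[ 0.33617999 -0.18135535  0.71441934] [-6.90266660e-01 -5.04595262e-01  1.57393800e+00  2.29896631e-04
  2.07200021e+00 -1.37305627e+00] [[242.5, 369.7, 59.5], np.float64(-48.0)] 1.65
```

Call:
{"method": "step_arm", "body": {"commands": [[0,[31,46,0],-10],[0,[62,92,0],-20],[0,[93,138,0],-30],[0,[124,184,0],-40],[0,[155,230,0],-48],[0,[186,276,0],-48],[0,[217,322,0],-48],[0,[248,368,0],-48],[0,[272,415,20],-48],[0,[295,435,80],-48],[0,[305,435,140],-48],[0,[305,435,200],-48]]}}

```text
t: 3.15
tool_pos: [0.4832, 0.328, 0.5126]
tool_rot: [-0.084, -3.14, 0.0]
contact_force: [0.8, 0.4, -0.0]
opening: 0.0002
grip_force: 0.0
```

```bash
python3 - <<'E'
from h import *
o=monitor.get_obs();print(tool()[0],o["q"],o["t"],tool()[1].as_matrix().round(3).tolist(),togo([.52,.29,.3],np.pi/2-.05))
E
```

```text
[0.48318851 0.32798189 0.51261026] [ 4.68922902e-01 -8.56883498e-02  1.57237764e+00  1.20679503e-04
  1.65524590e+00 -1.04830236e+00] 3.15 [[-0.999, 0.054, -0.0], [0.054, 0.999, -0.0], [0.0, -0.0, -1.0]] [[-38.9, -35.9, 57.6], np.float64(-0.2)]
```

```bash
python3 - <<'E'
from h import *
import pickle
i=eyes.camera_info("wrist");im=eyes.get_image("wrist")
pickle.dump((i,im),open("w1.pkl","wb"))
cv2.imwrite("pics/w1.png",cv2.resize(im[:,:,::-1],(784,588),interpolation=3))
E
```

```text
(no output)
```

View pics/w1.png

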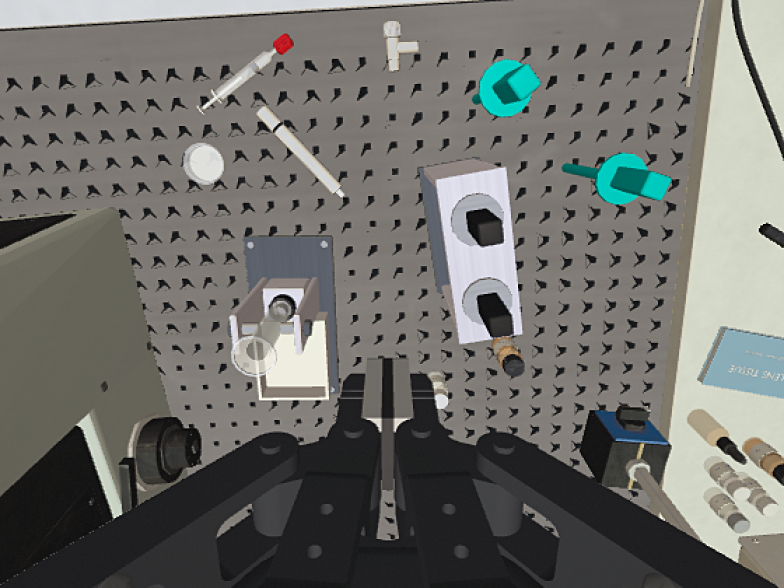

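Wrist view (784 px wide): the barrel flange is at (254,355) and the near foot corners are at (247,236) and (333,236). The rack top corners are at (437,179), (507,168), (522,333) and (459,343). The near (slim) rod's collar is at (479,217) with its handle top at (489,229). The far rod's collar is at (490,304).

```bash
python3 - <<'E'
from h import *
import pickle
i,im=pickle.load(open("w1.pkl","rb"))
P=lambda x,y,z:ray("wrist",(x/1.4,y/1.4),z,i)
print("flange",P(254,355,.155).round(4), "r",np.linalg.norm(P(254,355,.155)-P(276,355,.155)))
rk=[P(*q,.132) for q in((437,179),(507,168),(522,333),(459,343))]
print("rack",np.round(rk,3)[:,:2].tolist(),np.mean(rk,0).round(4),[round(np.linalg.norm(rk[k]-rk[k-1]),3) for k in range(4)])
print("collars",P(479,217,.137),P(490,304,.137),"foot",P(247,236,.006),P(333,236,.006),"tray",P(260,399,.032),P(328,399,.032))
print("slim top",P(489,229,.185))
# collar by mask: bluish gray ring; handle dark mask
g=cv2.cvtColor(im,cv2.COLOR_RGB2GRAY);roi=g[140:190,320:370]
m=(roi<60).astype(np.uint8);n,l,st,c=cv2.connectedComponentsWithStats(m)
for k in range(1,n):
    if st[k,4]>40:
        q=cv2.findContours((l==k).astype(np.uint8),0,2)[0][0]
        h=cv2.convexHull(q).reshape(-1,2)+[320,140];print(st[k].tolist(),(h*1.4).round().tolist())
cv2.imwrite("pics/c2.png",cv2.resize(im[115:255,290:390,::-1],None,fx=4,fy=4,interpolation=3))
E
```

```text
flange [0.5546 0.2241 0.155 ] r 0.01640580582178115
rack [[0.435, 0.365], [0.43, 0.415], [0.558, 0.43], [0.564, 0.38]] [0.4968 0.3974 0.132 ] [np.float64(0.129), np.float64(0.05), np.float64(0.128), np.float64(0.05)]
collars [0.46323671 0.39433649 0.137     ] [0.53014203 0.4031128  0.137     ] foot [0.49375906 0.18625066 0.006     ] [0.49829699 0.2723081  0.006     ] tray [0.66390678 0.18297599 0.032     ] [0.66771985 0.25494678 0.032     ]
slim top [0.46241593 0.39180711 0.185     ]
[13, 9, 27, 27, 475] [[486.0, 209.0], [497.0, 217.0], [500.0, 220.0], [501.0, 223.0], [503.0, 239.0], [501.0, 242.0], [494.0, 244.0], [486.0, 245.0], [480.0, 245.0], [477.0, 242.0], [472.0, 235.0], [468.0, 230.0], [466.0, 218.0], [466.0, 213.0], [468.0, 211.0], [473.0, 210.0], [482.0, 209.0]]
```

View pics/c2.png

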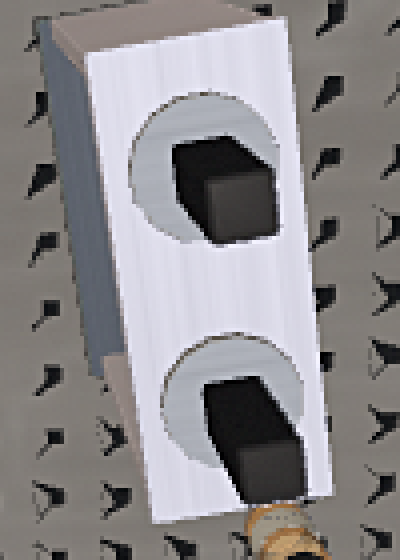

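The near rod is confirmed as my choice: its collar is at (0.463, 0.394) and the hole is predicted at (0.465, 0.394). Next is the push over.

```bash
python3 - <<'E'
from h import *
print(togo([.602,.2225,.152],np.pi/2-.052))
E
```

```text
[[-132.3, -94.0, 190.2], np.float64(-0.1)]
```

Call:
{"method": "step_arm", "body": {"commands": [[0,[-45,-32,0],0],[0,[-90,-64,0],0],[0,[-132,-94,20],0],[0,[-132,-94,70],0],[0,[-132,-94,120],0],[0,[-132,-94,160],0],[0,[-132,-94,190],0],[0,[-132,-94,190],0],[0,[-122,-94,190],0],[0,[-114,-94,190],0]]}}

```text
t: 4.45
tool_pos: [0.5924, 0.2272, 0.3278]
tool_rot: [0.086, 3.137, 0.002]
contact_force: [0.3, 0.4, -0.3]
opening: 0.0004
grip_force: 0.0
```

```bash
python3 - <<'E'
from h import *
o=monitor.get_obs();print(o["t"],o["contact_force"],togo([.556,.2245,.152],np.pi/2-.052))
E
```

```text
4.45 [ 0.26223564  0.36597351 -0.29684345] [[36.8, -5.0, 20.7], np.float64(-0.2)]
```

Call:
{"method": "step_arm", "body": {"commands": [[0,[0,-5,10],0],[0,[0,-5,20],0],[0,[0,-5,20],0],[0,[0,-5,20],0]]}}

```text
t: 4.95
tool_pos: [0.5922, 0.2219, 0.3047]
tool_rot: [-0.087, -3.14, 0.0]
contact_force: [0.2, 0.3, -0.1]
opening: -0.0001
grip_force: 0.0
```

```bash
python3 - <<'E'
from h import *
o=monitor.get_obs();print(o["t"],o["contact_force"],togo([.556,.2245,.152],np.pi/2-.052))
E
```

```text
4.95 [ 0.18924576  0.34888542 -0.08507251] [[36.2, 0.6, -2.2], np.float64(-0.2)]
```

Call:
{"method": "step_arm", "body": {"commands": [[0,[6,0,0],0],[0,[10,0,0],0],[0,[14,0,0],0],[0,[18,0,0],0],[0,[22,0,0],0],[0,[26,0,0],0],[0,[30,0,0],0],[0,[33,0,0],0],[0,[36,0,0],0],[0,[39,0,0],0],[0,[39,0,0],0]]}}

```text
t: 6.32
tool_pos: [0.5547, 0.224, 0.3062]
tool_rot: [0.087, 3.131, 0.001]
contact_force: [12.7, 0.1, -1.6]
opening: -0.0002
grip_force: 5.1
```

Call:
{"method": "step_arm", "body": {"commands": [[0,[2,0,0],0],[0,[4,0,0],0],[0,[4,0,0],0]]}}

```text
t: 6.7
tool_pos: [0.5522, 0.224, 0.3077]
tool_rot: [0.087, 3.124, 0.002]
contact_force: [18.5, -0.5, -1.3]
opening: 0.0001
grip_force: 7.6
```

Call:
{"method": "step_arm", "body": {"commands": [[0,[-15,0,0],0],[0,[-30,0,-10],0],[0,[-30,0,-60],0],[50,[-30,0,-110],0],[50,[10,60,-130],-5],[50,[50,100,-130],-9],[50,[60,120,-130],-9],[50,[60,120,-130],-9]]}}

```text
t: 7.7
tool_pos: [0.4942, 0.349, 0.4332]
tool_rot: [0.165, -3.133, 0.002]
contact_force: [0.3, 0.5, 0.6]
opening: 0.0428
grip_force: 0.0
```

```bash
python3 - <<'E'
from h import *
import pickle
i=eyes.camera_info("wrist");im=eyes.get_image("wrist");sc=eyes.get_image("scene")
pickle.dump((i,im),open("w2.pkl","wb"))
a=im[:,:,::-1];b=cv2.resize(sc[150:260,180:360,::-1],(360,220),interpolation=3)
c=np.zeros((590,760,3),np.uint8);c[:420,:560]=a;c[-220-0:,:360][:]=0;c[420:590,:360]=b[30:200];
cv2.imwrite("pics/w2.png",c)
print(togo([.4635,.394,.185-.0175],np.radians(95)),monitor.get_obs()["t"])
E
```

```text
[[26.3, 50.1, 111.0], np.float64(0.9)] 7.8
```

View pics/w2.png

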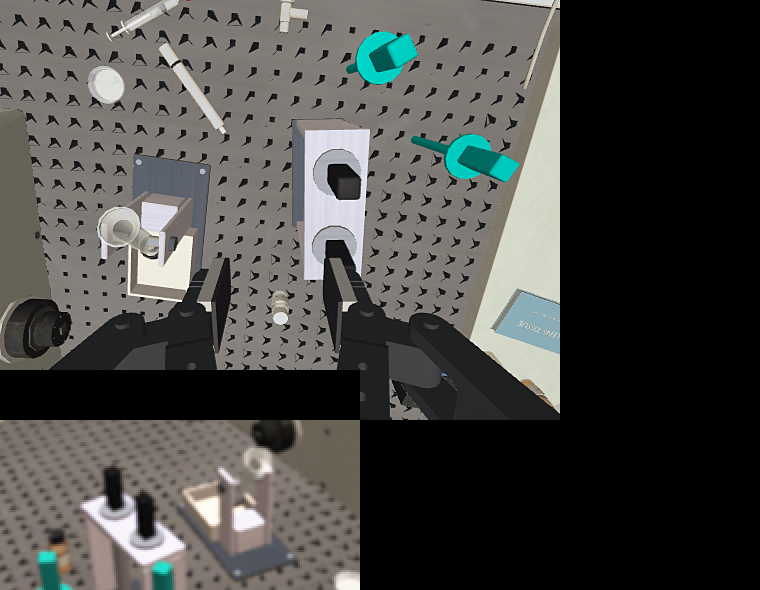

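The barrel is tipped: its mouth is at wrist pixel (119,228) and its outlet is over the tray at (152,243). The near rod's collar is at (337,172) with its handle top at (347,187).

```bash
python3 - <<'E'
from h import *
import pickle
i,im=pickle.load(open("w2.pkl","rb"))
P=lambda x,y,z:ray("wrist",(x,y),z,i)
ex=np.array([.9986,-.052,0]);p0=np.array([.556,.2245,0])
m=P(119,228,.1454);print("mouth",m.round(4),"stand x",(m-p0)@ex, "expected px",[proj("wrist",p0+55e-3*(-np.sin(a))*ex+[0,0,.1+.055*np.cos(a)],i).round(1).tolist() for a in(.5,.55,.6)])
print("outlet exp px",[proj("wrist",p0+55e-3*(np.sin(a))*ex+[0,0,.1-.055*np.cos(a)],i).round(1).tolist() for a in(.5,.6)])
print("collar",P(337,172,.137).round(4),"far collar",P(334,246,.137).round(4),"handle top",P(347,188,.185).round(4))
t=(P(370,130,.132)-P(305,130,.132));print("rack",[P(*q,.132).round(3).tolist() for q in((305,130),(370,130),(363,279),(304,279))])
E
```

```text
mouth [0.5265 0.225  0.1454] stand x -0.029485934632719906 expected px [[118.7, 233.1], [119.5, 229.7], [120.4, 226.4]]
outlet exp px [[155.8, 243.5], [154.7, 248.4]]
collar [0.4645 0.3929 0.137 ] far collar [0.5274 0.4005 0.137 ] handle top [0.4649 0.3914 0.185 ]
rack [[0.435, 0.364, 0.132], [0.43, 0.414, 0.132], [0.558, 0.432, 0.132], [0.564, 0.38, 0.132]]
```

Call:
{"method": "step_arm", "body": {"commands": [[50,[25,49,0],0],[50,[25,49,20],0],[50,[25,49,60],0],[50,[25,49,90],0],[50,[25,49,115],0],[50,[25,49,115],0],[50,[25,49,115],0]]}}

```text
t: 8.68
tool_pos: [0.4668, 0.3931, 0.3205]
tool_rot: [-0.158, 3.137, 0.0]
contact_force: [0.9, -0.1, 0.4]
opening: 0.0426
grip_force: 0.0
```

```bash
python3 - <<'E'
from h import *
print(togo([.4645,.3932,.163],np.radians(95)),monitor.get_obs()["t"])
E
```

```text
[[2.3, 0.4, 2.5], np.float64(0.8)] 8.675
```

Good. I'll close on the handle.

Call:
{"method": "step_arm", "body": {"commands": [[50,[2,0,2],0],[0,[2,0,2],0],[0,[2,0,2],0],[0,[2,0,2],0],[0,[2,0,2],0]], "squeeze": 40}}

```text
t: 9.3
tool_pos: [0.4642, 0.3937, 0.3189]
tool_rot: [-0.16, 3.137, 0.001]
contact_force: [-1.2, -0.5, 4.6]
opening: 0.0158
grip_force: 40.3
```

Call:
{"method": "step_arm", "body": {"commands": [[0,[0,0,-40],0],[0,[0,0,-86],0],[0,[6,0,-86],0],[0,[18,0,-86],0],[0,[30,0,-84.6],0],[0,[42,0,-82],0],[0,[53,0,-78.5],0],[0,[64,0,-74],0],[0,[74,0,-68],0],[0,[74,0,-68],0],[0,[74,0,-68],0]], "squeeze": 40}}

```text
t: 10.68
tool_pos: [0.39, 0.3859, 0.3854]
tool_rot: [0.16, -3.135, 0.001]
contact_force: [0.7, 0.2, -1.0]
opening: 0.0155
grip_force: 41.3
```

```bash
python3 - <<'E'
from h import *
import pickle
o=monitor.get_obs();print(o["t"],tool()[0],o["contact_force"],o["opening"])
i=eyes.camera_info("wrist");im=eyes.get_image("wrist");sc=eyes.get_image("scene")
pickle.dump((i,im,eyes.camera_info("scene"),sc),open("w3.pkl","wb"))
b=cv2.resize(sc[130:300,180:330,::-1],None,fx=2.8,fy=2.8,interpolation=3)
a=cv2.resize(im[100:420,190:420,::-1],None,fx=1.49,fy=1.49)
c=np.zeros((480,800,3),np.uint8);c[:b.shape[0],:b.shape[1]]=b;c[:476,430:430+a.shape[1]]=a[:476];print(a.shape,b.shape)
cv2.imwrite("pics/w3.png",c)
E
```

```text
10.675 [0.3900104  0.3858917  0.38543056] [ 0.67157343  0.23472771 -0.97513796] 0.015453114015732818
(477, 343, 3) (476, 420, 3)
```

View pics/w3.png

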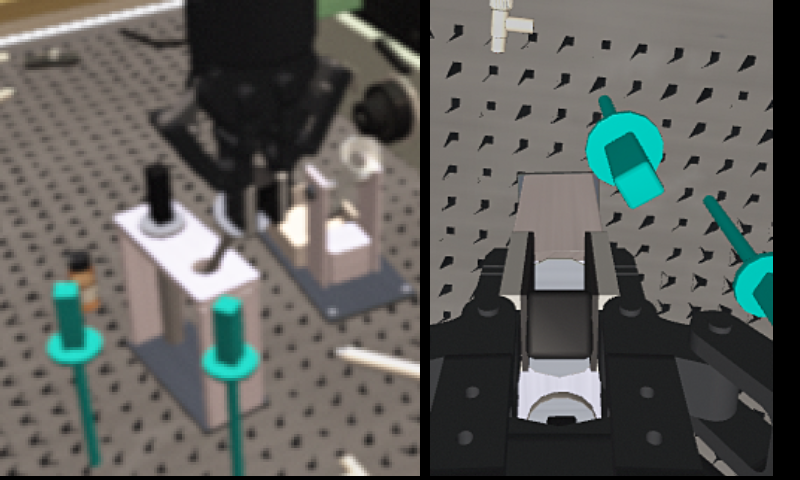

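The picture shows the slim shaft leaning in the near hole and the thick rod still in place. I'll draw the rod out along its own axis.

Call:
{"method": "step_arm", "body": {"commands": [[0,[11,0,-17],0],[0,[23,0,-33],0],[0,[34,0,-50],0],[0,[34,0,-80],0],[0,[34,0,-100],0],[0,[34,0,-100],0]]}}

```text
t: 11.52
tool_pos: [0.3564, 0.3826, 0.4889]
tool_rot: [-0.16, 3.134, 0.004]
contact_force: [0.4, 0.9, -1.4]
opening: 0.0154
grip_force: 41.3
```

```bash
python3 - <<'E'
from h import *
p0=np.array([.556,.2245,0]);ex=np.array([.9986,-.052,0]);u=-np.sin(.6)*ex+[0,0,np.cos(.6)]
M=p0+[0,0,.1]+.055*u
print(togo(M+.161*u+[0,0,.05],np.pi/2-.052),monitor.get_obs()["t"],tool()[1].as_matrix().round(3).tolist())
sc=eyes.get_image("scene")
t,r=tool();g=t+r.apply([0,0,.155]);tx=r.apply([1,0,0])
for th in(.5,.55,.6,.65):
    w=np.sin(th)*tx+[0,0,np.cos(th)];print(th,proj("scene",g-.146*w).round(1),proj("scene",g-.032*w).round(1))
cv2.imwrite("pics/s4.png",cv2.resize(sc[140:260,190:340,::-1],None,fx=5,fy=5,interpolation=3))
E
```

```text
[[-61.3, -159.3, 5.4], np.float64(8.8)] 11.525 [[-0.995, -0.102, 0.003], [-0.102, 0.995, 0.003], [-0.004, 0.003, -1.0]]
0.5 [261.2 204.5] [275.6 168.5]
0.55 [259.4 201.4] [275.1 167.7]
0.6 [257.6 198.1] [274.7 166.9]
0.65 [255.8 194.8] [274.2 166.1]
```

View pics/s4.png

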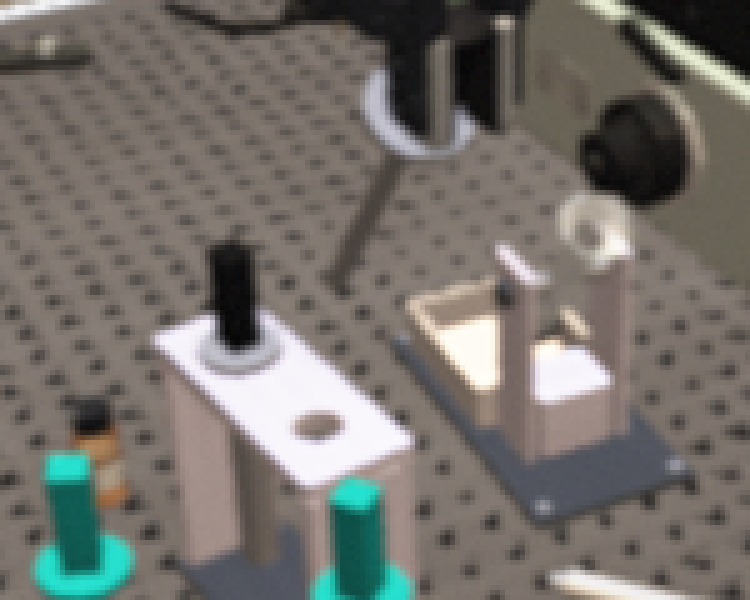

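The picture shows the tip at scene (257,196), which fits a rod tilt of about 0.61. I'll carry it over the mouth.

Call:
{"method": "step_arm", "body": {"commands": [[0,[-20,-50,0],4],[0,[-40,-100,0],9],[0,[-61,-150,5],9],[0,[-61,-159,5],9],[0,[-61,-159,5],9],[0,[-61,-159,5],9]]}}

```text
t: 12.32
tool_pos: [0.433, 0.2314, 0.4806]
tool_rot: [-0.084, -3.14, -0.0]
contact_force: [0.6, 0.4, 0.3]
opening: 0.0153
grip_force: 41.3
```

```bash
python3 - <<'E'
from h import *
p0=np.array([.556,.2245,0]);ex=np.array([.9986,-.052,0]);u=-np.sin(.6)*ex+[0,0,np.cos(.6)]
M=p0+[0,0,.1]+.055*u
print(togo(M+.161*u,np.pi/2-.052),monitor.get_obs()["t"])
for n in("scene",): 
    sc=eyes.get_image(n);print(proj(n,M).round(1))
    t,r=tool();g=t+r.apply([0,0,.155]);w=.58*r.apply([1,0,0])+[0,0,.815];print(proj(n,g-.146*w).round(1))
    a=cv2.resize(sc[150:240,250:350,::-1],None,fx=4,fy=4,interpolation=3)
T=eyes.get_image("top");print(proj("top",M).round(1),proj("top",g-.146*w).round(1))
b=cv2.resize(T[130:220,270:370,::-1],None,fx=4,fy=4,interpolation=3)
cv2.imwrite("pics/s5.png",np.hstack([a,b]))
E
```

```text
[[-1.4, -0.5, 47.4], np.float64(-0.1)] 12.325
[308.3 185.3]
[310.3 162.8]
[326.3 198.3] [329.4 194.1]
```

View pics/s5.png

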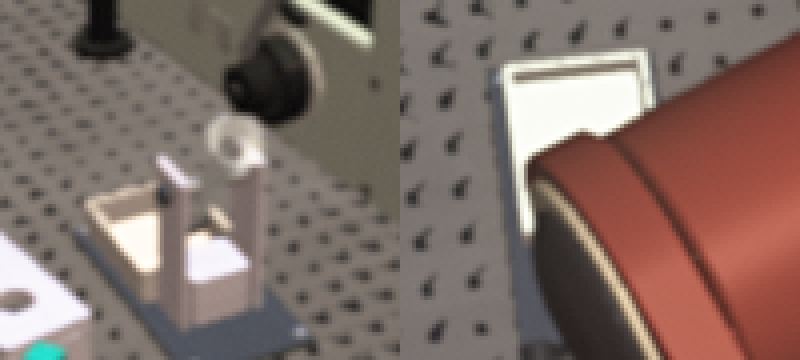

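Picture: the mouth is at scene (308,186), against a prediction of (308.3,185.3), so the geometry holds. I'll lower the tip to the funnel.

Call:
{"method": "step_arm", "body": {"commands": [[0,[-1,0,20],0],[0,[-1,0,47],0],[0,[-4,0,51],0],[0,[-9,0,58],0],[0,[-12,0,63.5],0],[0,[-15,0,67.5],0],[0,[-15,0,67.5],0]]}}

```text
t: 13.3
tool_pos: [0.4487, 0.2296, 0.4134]
tool_rot: [-0.087, -3.14, 0.0]
contact_force: [-1.1, 0.1, -1.1]
opening: 0.0154
grip_force: 41.3
```

```bash
cat > st.py <<'E'
from h import *
p0=np.array([.556,.2245,0]);ex=np.array([.9986,-.052,0]);ey=np.array([.052,.9986,0]);u=-np.sin(.6)*ex+[0,0,np.cos(.6)];v=np.cos(.6)*ex+[0,0,np.sin(.6)]
M=p0+[0,0,.1]+.055*u
t,r=tool();g=t+r.apply([0,0,.155]);d=(g-M)*1000
o=monitor.get_obs();f=np.array(o["contact_force"])
print("t",o["t"],"grip from mouth: along u %.1f (tip %.1f) v %.1f y %.1f"%(d@u,d@u-146,d@v,d@ey),"force u %.1f v %.1f y %.1f"%(f@u,f@v,f@ey),"op",round(o["opening"],4),"tool z",r.as_matrix()[:,2].round(3))
E
python3 st.py
```

```text
t 13.3 grip from mouth: along u 136.4 (tip -9.6) v 0.7 y -0.5 force u -0.3 v -1.5 y -0.0 op 0.0154 tool z [-0. -0. -1.]
```

Call:
{"method": "step_arm", "body": {"commands": [[0,[-4,0,6],0],[0,[-8,0,12],0],[0,[-12,0,18],0],[0,[-16,0,24],0],[0,[-20,0,30],0],[0,[-25,0,36],0],[0,[-28,0,41],0],[0,[-28,0,41],0]]}}

```text
t: 14.3
tool_pos: [0.4765, 0.2281, 0.3719]
tool_rot: [-0.087, -3.139, 0.001]
contact_force: [0.5, -0.3, -0.3]
opening: 0.0157
grip_force: 41.3
```

```bash
python3 st.py
```

```text
t 14.3 grip from mouth: along u 86.5 (tip -59.5) v 0.2 y -0.6 force u -0.5 v 0.2 y -0.3 op 0.0157 tool z [-0.001 -0.    -1.   ]
```

Call:
{"method": "step_arm", "body": {"commands": [[0,[-4,0,6],0],[0,[-8,0,12],0],[0,[-12,0,18],0],[0,[-16,0,24],0],[0,[-18,0,27],0],[0,[-20,0,29],0],[0,[-22,0,32],0],[0,[-24,0,35],0],[0,[-26,0,38],0],[0,[-28,0,41],0],[0,[-29,0,42.5],0],[0,[-29,0,42.5],0]], "squeeze": 60}}

```text
t: 15.8
tool_pos: [0.5054, 0.2264, 0.3294]
tool_rot: [-0.087, -3.14, 0.0]
contact_force: [0.7, -0.3, -0.5]
opening: 0.0154
grip_force: 60.7
```

```bash
python3 st.py
```

```text
t 15.8 grip from mouth: along u 35.0 (tip -111.0) v 0.1 y -0.8 force u -0.8 v 0.3 y -0.3 op 0.0154 tool z [-0.001 -0.    -1.   ]
```

Call:
{"method": "step_arm", "body": {"commands": [[0,[-1,0,1.5],0],[0,[-2,0,2.5],0],[0,[-2,0,3],0],[0,[-2,0,3],0]]}}

```text
t: 16.3
tool_pos: [0.5074, 0.2264, 0.3271]
tool_rot: [0.087, 3.14, 0.0]
contact_force: [-0.3, -0.0, -0.6]
opening: 0.0155
grip_force: 60.7
```

```bash
python3 st.py; python3 - <<'E'
from h import *
p0=np.array([.556,.2245,0]);ex=np.array([.9986,-.052,0]);ey=np.array([.052,.9986,0])
im=eyes.get_image("top");ref=cv2.imread("pics/top0.png")[:,:,::-1]
# tray interior: stand x approx 24..108? dark pixels on white floor
far=np.array([.6662,.2185,0]);
pts=np.array([proj("top",far-a*ex+b*ey+[0,0,.009]) for a,b in((.004,-.032),(.004,.032),(.084,.032),(.084,-.032))]).astype(np.int32)
for n,m in(("now",im),("ref",ref)):
    g=cv2.cvtColor(np.ascontiguousarray(m),cv2.COLOR_RGB2GRAY);k=np.zeros_like(g);cv2.fillConvexPoly(k,pts,1)
    d=((g<110)&(k>0)).astype(np.uint8);c=cv2.connectedComponentsWithStats(d);print(n,pts.tolist(),c[2][1:].tolist(),c[3][1:].round().tolist())
E
```

```text
t 16.3 grip from mouth: along u 32.0 (tip -114.0) v 0.6 y -0.6 force u -0.3 v -0.6 y -0.0 op 0.0155 tool z [ 0.  0. -1.]
now [[328, 149], [298, 152], [302, 188], [333, 185]] [[298, 149, 36, 39, 783], [299, 158, 14, 31, 203]] [[318.0, 167.0], [304.0, 177.0]]
ref [[328, 149], [298, 152], [302, 188], [333, 185]] [[304, 186, 4, 3, 7]] [[306.0, 187.0]]
```

```bash
python3 - <<'E'
from h import *
import pickle
sc=eyes.get_image("scene")
p0=np.array([.556,.2245,0]);ex=np.array([.9986,-.052,0]);ey=np.array([.052,.9986,0])
far=np.array([.6662,.2185,0])
cen=far-.044*ex+[0,0,.009];print("tray centre px",proj("scene",cen).round())
for z in(0,.0547): print(proj("scene",p0+.0311*ex+[0,0,.1-.0454]).round())
old=pickle.load(open("w3.pkl","rb"))[3]
a=cv2.resize(old[165:235,255:330,::-1],(375,350),interpolation=3);b=cv2.resize(sc[165:235,255:330,::-1],(375,350),interpolation=3)
cv2.imwrite("pics/s6.png",np.hstack([a,b]))
d=np.abs(sc.astype(int)-old).sum(2)[190:225,262:300]>90
c=cv2.connectedComponentsWithStats(d.astype(np.uint8));print(c[2][1:].tolist(),(c[3][1:]+[262,190]).round().tolist())
E
```

```text
tray centre px [290. 212.]
[296. 205.]
[296. 205.]
[[0, 0, 24, 25, 440], [35, 17, 3, 3, 6], [0, 25, 1, 4, 4]] [[273.0, 200.0], [298.0, 208.0], [262.0, 216.0]]
```

```bash
python3 - <<'E'
from h import *
sc=eyes.get_image("scene")
s4=cv2.resize(cv2.imread("pics/s4.png")[:,:,::-1],(150,120),interpolation=cv2.INTER_AREA)
s0=cv2.imread("pics/scene0.png")[:,:,::-1][140:260,190:340]
n=sc[140:260,190:340]
for nm,ref in(("s4",s4),("s0",s0)):
    d=(np.abs(n.astype(int)-ref).sum(2)>90).astype(np.uint8);c=cv2.connectedComponentsWithStats(d)
    print(nm,[(s.tolist(),(k+[190,140]).round().tolist()) for s,k in zip(c[2][1:],c[3][1:]) if s[4]>4])
g=cv2.cvtColor(n,cv2.COLOR_RGB2GRAY);print(g[52:80,78:116:1][::2].tolist())
E
```

```text
s4 [([69, 0, 17, 20, 146], [267.0, 147.0]), ([85, 0, 65, 52, 1470], [305.0, 158.0]), ([72, 14, 18, 17, 101], [268.0, 164.0]), ([66, 31, 14, 27, 97], [263.0, 184.0]), ([127, 31, 6, 10, 40], [320.0, 175.0]), ([107, 67, 4, 3, 8], [298.0, 208.0])]
s0 [([95, 0, 55, 51, 1163], [311.0, 159.0]), ([127, 31, 6, 10, 40], [320.0, 175.0]), ([109, 49, 10, 13, 47], [302.0, 194.0]), ([55, 61, 17, 29, 334], [252.0, 216.0]), ([113, 62, 4, 4, 10], [304.0, 204.0]), ([106, 64, 13, 13, 111], [301.0, 210.0])]
[[125, 124, 124, 124, 126, 122, 123, 125, 125, 127, 127, 123, 109, 98, 108, 122, 129, 127, 129, 127, 120, 124, 158, 205, 233, 228, 194, 154, 131, 125, 123, 117, 113, 107, 104, 102, 106, 113], [122, 127, 129, 125, 113, 99, 100, 116, 125, 128, 128, 128, 129, 127, 127, 128, 122, 120, 123, 130, 130, 119, 107, 120, 162, 209, 236, 230, 200, 171, 157, 138, 115, 103, 102, 106, 111, 114], [119, 126, 129, 127, 128, 126, 127, 127, 126, 123, 119, 123, 135, 146, 154, 154, 148, 145, 161, 175, 161, 122, 95, 91, 101, 122, 161, 195, 200, 188, 174, 151, 120, 106, 108, 112, 115, 118], [126, 121, 114, 117, 129, 136, 148,
[... 1325 characters left out ...]
 104, 132, 195, 242, 252, 253, 251, 251, 251, 252, 246, 201, 131, 106, 107, 108, 110, 130, 178, 234, 247, 248, 247, 247, 246, 246, 246, 246], [122, 123, 117, 103, 81, 78, 81, 88, 94, 101, 102, 102, 109, 141, 199, 243, 252, 252, 252, 252, 250, 220, 146, 106, 107, 106, 110, 130, 175, 229, 245, 246, 246, 246, 245, 245, 246, 246], [119, 122, 123, 120, 105, 85, 74, 79, 86, 92, 96, 101, 101, 100, 112, 162, 227, 250, 253, 252, 243, 198, 135, 106, 106, 107, 111, 130, 174, 228, 244, 247, 246, 246, 247, 247, 247, 248], [118, 122, 122, 123, 123, 119, 104, 83, 74, 79, 85, 90, 97, 101, 102, 104, 120, 150, 167, 161, 144, 124, 111, 106, 105, 107, 110, 130, 175, 229, 248, 250, 249, 247, 245, 243, 239, 228]]
```

Call:
{"method": "step_arm", "body": {"commands": [[0,[8,0,-12],0],[0,[20,0,-29],0],[0,[32,0,-46.5],0],[0,[44,0,-64],0],[0,[56,0,-81.5],0],[0,[68,0,-99],0],[0,[74,0,-108],0],[0,[76,15,-145],0],[0,[76,70,-160],-5],[0,[76,115,-160],-9],[0,[76,115,-160],-9],[0,[76,115,-160],-9]]}}

```text
t: 17.95
tool_pos: [0.4377, 0.3453, 0.4865]
tool_rot: [0.16, -3.137, 0.002]
contact_force: [-0.5, -0.1, -0.9]
opening: 0.015
grip_force: 60.6
```

```bash
python3 - <<'E'
from h import *
import pickle
o=monitor.get_obs();print(o["t"],o["opening"],tool()[0],tool()[1].as_matrix().round(3).tolist())
i=eyes.camera_info("wrist");im=eyes.get_image("wrist");sc=eyes.get_image("scene")
pickle.dump((i,im),open("w7.pkl","wb"))
c=np.zeros((590,780,3),np.uint8);c[:420,:560]=im[:,:,::-1]
b=cv2.resize(sc[130:255,185:345,::-1],None,fx=2.3,fy=2.3,interpolation=3);T=eyes.get_image("top");t=cv2.resize(T[120:220,260:350,::-1],None,fx=2.4,fy=2.4,interpolation=3)
c[420:590,:368]=b[60:230];c[0:240,562:562+216]=t
w=cv2.resize(im[180:320,60:240,::-1],(360,280),interpolation=3);c[310:590,420:780]=w
cv2.imwrite("pics/w7.png",c)
E
```

```text
17.95 0.014977485042110912 [0.43770326 0.34533901 0.48650613] [[-0.995, -0.102, -0.001], [-0.102, 0.995, -0.001], [0.001, -0.001, -1.0]]
```

View pics/w7.png

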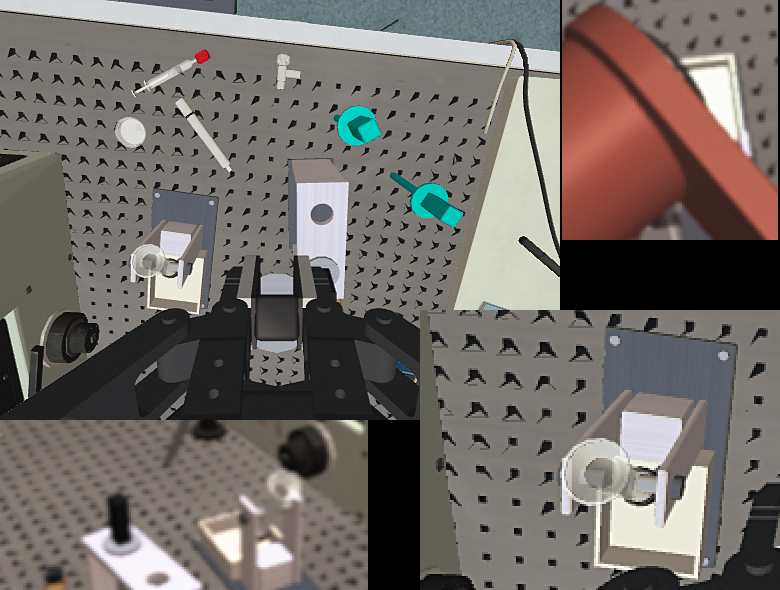

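The last picture shows the tilted rod still in the grip, and the free hole at wrist (322,213). Through the mouth I can see a grey body at about (150,261). I'll check numerically whether that is the plug lying on the tray floor.

```bash
python3 - <<'E'
from h import *
import pickle
p0=np.array([.556,.2245,0]);ex=np.array([.9986,-.052,0]);ey=np.array([.052,.9986,0]);u=-np.sin(.6)*ex+[0,0,np.cos(.6)]
for f in("w2","w7"):
    i,im=pickle.load(open(f+".pkl","rb"));q=lambda p:proj("wrist",p,i).round(1).tolist()
    pv=p0+[0,0,.1]
    print(f,"mouth",q(pv+.055*u),"outlet",q(pv-.055*u),"plugtop jam",q(pv-.035*u),"collar top",q(pv-.043*u),"pivot",q(pv))
    print(" floor x=.02..0.1",[q(p0+x*ex+[0,0,.015]) for x in(.02,.035,.05,.065,.1)])
    a=q(pv+.055*u);b=q(pv-.055*u)
    print(" along axis",[(round(s,2),im[int(round(a[1]+s*(b[1]-a[1]))),int(round(a[0]+s*(b[0]-a[0])))].tolist()) for s in np.arange(0,1.3,.08)])
i,im=pickle.load(open("w7.pkl","rb"));print(ray("wrist",(322,213),.132,i),ray("wrist",(150,261),.015,i),(ray("wrist",(150,261),.015,i)-p0)@ex)
g=cv2.cvtColor(im,cv2.COLOR_RGB2GRAY);print(g[248:276:2,132:200:2].tolist())
E
```

```text
w2 mouth [120.4, 226.4] outlet [154.7, 248.4] plugtop jam [149.9, 245.3] collar top [151.9, 246.6] pivot [140.3, 239.2]
 floor x=.02..0.1 [[166.3, 226.2], [165.5, 237.5], [164.8, 248.6], [164.0, 259.5], [162.4, 284.0]]
 along axis [(np.float64(0.0), [132, 124, 118]), (np.float64(0.08), [132, 126, 119]), (np.float64(0.16), [132, 128, 119]), (np.float64(0.24), [125, 118, 113]), (np.float64(0.32), [164, 159, 150]), (np.float64(0.4), [175, 170, 161]), (np.float64(0.48), [133, 128, 119]), (np.float64(0.56), [157, 153, 143]), (np.float64(0.64), [142, 142, 132]), (np.float64(0.72), [134, 131, 122]), (np.float64(0.8), [180, 185, 185]), (np.float64(0.88), [159, 155, 145]), (np.float64(0.96), [150, 148, 139]), (np.float64(1.04), [104, 100, 94]), (np.float64(1.12), [231, 230, 237]), (np.float64(1.2), [223, 220, 233]), (np.float64(1.28), [153, 140, 135])]
w7 mouth [149.1, 259.1] outlet [171.7, 269.8] plugtop jam [168.4, 268.3] collar top [169.7, 268.9] pivot [161.9, 265.2]
 floor x=.02..0.1 [[180.3, 249.1], [179.6, 258.7], [178.9, 268.0], [178.2, 277.2], [176.6, 298.0]]
 along axis [(np.float64(
[... 2369 characters left out ...]
1, 83, 135, 238, 234, 234], [239, 185, 143, 148, 148, 145, 147, 104, 124, 139, 99, 150, 162, 153, 164, 126, 146, 134, 175, 174, 172, 172, 171, 207, 219, 209, 97, 99, 98, 76, 128, 236, 233, 233], [221, 235, 145, 146, 146, 144, 149, 148, 180, 190, 148, 153, 151, 162, 152, 110, 145, 168, 167, 171, 177, 180, 180, 218, 216, 214, 100, 95, 94, 38, 225, 235, 233, 233], [222, 223, 203, 141, 145, 146, 151, 150, 179, 186, 158, 173, 210, 232, 166, 120, 136, 171, 184, 180, 181, 153, 15, 240, 217, 213, 102, 95, 101, 21, 251, 233, 233, 233], [217, 207, 155, 217, 133, 157, 149, 149, 177, 185, 174, 213, 221, 240, 236, 119, 143, 201, 206, 202, 204, 23, 10, 245, 217, 207, 103, 76, 86, 136, 238, 233, 233, 233]]
```

The plug is not plainly visible on the floor from here. I'll look from a steeper side angle, with the rod still in hand, before putting it away.

Call:
{"method": "step_arm", "body": {"commands": [[0,[-40,10,-10],0],[0,[-80,30,-10],0],[0,[-100,45,-10],0],[0,[-100,45,-10],0],[0,[-100,45,-10],0]]}}

```text
t: 18.73
tool_pos: [0.5324, 0.3996, 0.497]
tool_rot: [0.159, -3.137, 0.001]
contact_force: [-0.4, 0.2, -0.9]
opening: 0.0152
grip_force: 60.6
```

```bash
python3 - <<'E'
from h import *
import pickle
p0=np.array([.556,.2245,0]);ex=np.array([.9986,-.052,0]);ey=np.array([.052,.9986,0]);u=-np.sin(.6)*ex+[0,0,np.cos(.6)]
o=monitor.get_obs();print(o["t"],tool()[0])
i=eyes.camera_info("wrist");im=eyes.get_image("wrist");pickle.dump((i,im),open("w8.pkl","wb"))
cv2.imwrite("pics/w8.png",im[:,:,::-1])
q=lambda p:proj("wrist",p,i).round(1).tolist();pv=p0+[0,0,.1]
print("mouth",q(pv+.055*u),"outlet",q(pv-.055*u),"collartop",q(pv-.043*u))
pts=np.array([q(p0+a*ex+b*ey+[0,0,.009]) for a,b in((.03,-.032),(.03,.032),(.108,.032),(.108,-.032))]).astype(np.int32);print(pts.tolist())
g=cv2.cvtColor(im,cv2.COLOR_RGB2GRAY);k=np.zeros_like(g);cv2.fillConvexPoly(k,pts,1)
d=((g<150)&(k>0)).astype(np.uint8);c=cv2.connectedComponentsWithStats(d)
for s,e in zip(c[2][1:],c[3][1:]):
    if s[4]>5:
        w=ray("wrist",e,.015,i)-p0;print(s.tolist(),e.round(1).tolist(),"floor pos",(w@ex).round(3),(w@ey).round(3))
x0,y0=pts.min(0)-6;x1,y1=pts.max(0)+6
ch=" .:-=+*#%@"[::-1]
for r in g[y0:y1:1,x0:x1]: print("".join(ch[min(9,v//26)] for v in r))
E
```

```text
18.725 [0.53242313 0.39958874 0.49701338]
mouth [93.4, 157.7] outlet [130.8, 193.9] collartop [127.6, 190.8]
[[120, 180], [167, 187], [164, 239], [119, 232]]
[135, 182, 20, 19, 259] [143.1, 190.4] floor pos 0.038 0.001
[120, 184, 9, 10, 44] [122.4, 187.4] floor pos 0.038 -0.027
[164, 187, 4, 53, 80] [165.4, 211.1] floor pos 0.063 0.032
[120, 195, 14, 7, 40] [125.6, 198.8] floor pos 0.053 -0.022
===-----=-. ..........=**++++++++++++++++++++++++++++*******
====-----+*+=:: ......=*+++++++++++++++++++++++++++++*******
======---====++*=:....=**+++####**+++++++++++++++++++*******
======--=------==.....=**++*####%%#++++++++++++++++++*******
======-----------.....=**+******%%%++++++++++++++++*********
=----------------.....=**+******%%%*++++++++++++++**********
==---------------.....=*++******%%%*++++++++++++++==+++**+**
======-----------.....+*++*****%%%%*++++++++++++===+======+*
======--::-------.....+*++*****%%%%*+++++++++++=+++++=+==+**
======-==-:::----.....+*++****+%%%%+++++++*+*+++++++++==+***
=======+=++==----.....+*+******%%%%++++++*+:--+++++++++*****
======++=======+=.....+*+*****+
[... 2928 characters left out ...]
                    ***+*****
***+=+++++++++--::..                              .*********
**+==+++++++++++++++++--:..                       .*********
*+=++++++++++++++++++++++++++--::..               .**+******
+=+++++++++++++++++++++++++++++++++++--:..        .*********
++++++++++++++++++++++++++++++++++++++++++++--::. .*********
--++++++++++++++++++++++++++++++++++++++++++++++: .*********
   ...:--++++++++++++++++++++++++++++++++++++++=. -****==***
..         ..:---++++++++++++++++++++++++++++++=. :***+-:=**
+++-=-:..         ...:--+++++++++++++++++++++++=. :***=::=**
+++++++++++--::..         ..::--+++++++++++++++=. :**=:::+**
=+++++++===++++++++--:..          ..:--+++++++++. =***+==***
```

```bash
python3 - <<'E'
from h import *
import pickle
p0=np.array([.556,.2245,0]);ex=np.array([.9986,-.052,0]);ey=np.array([.052,.9986,0]);u=-np.sin(.6)*ex+[0,0,np.cos(.6)]
i8,m8=pickle.load(open("w8.pkl","rb"))
print("blob",m8[190:200:3,142:152:3].tolist(),"cheek",m8[180:188:3,138:142:2].tolist(),"hub",m8[182,142:150:3].tolist())
for y in((.006),(.023),(.029)):
    print("cheek +x edge px y",y,[proj("wrist",p0+.018*ex+y*ey+[0,0,z],i8).round(1).tolist() for z in(.01,.06,.116)])
print("tray near wall",[proj("wrist",p0+x*ex+y*ey+[0,0,.032],i8).round(1).tolist() for x in(.02,.03) for y in(-.034,.034)])
print("block",[proj("wrist",p0+.018*ex+y*ey+[0,0,.043],i8).round(1).tolist() for y in(-.02,.02)])
for f in("w1","w2"):
    i,m=pickle.load(open(f+".pkl","rb"));e=proj("wrist",p0+.043*ex+.006*ey+[0,0,.015],i);a=e.round().astype(int);print(f,a,cv2.cvtColor(m,7)[a[1]-5:a[1]+6:2,a[0]-6:a[0]+7:2].tolist())
E
```

```text
blob [[[115, 104, 101], [118, 108, 105], [101, 91, 89], [255, 255, 252]], [[117, 106, 102], [87, 95, 108], [94, 95, 96], [56, 53, 53]], [[225, 225, 210], [87, 93, 102], [91, 95, 106], [110, 113, 108]], [[239, 240, 227], [255, 255, 242], [109, 112, 113], [242, 243, 228]]] cheek [[[115, 104, 101], [93, 99, 107]], [[108, 102, 102], [89, 94, 105]], [[109, 102, 98], [95, 99, 101]]] hub [[92, 97, 107], [38, 38, 37], [105, 97, 94]]
cheek +x edge px y 0.006 [[148.7, 176.3], [134.2, 185.6], [113.5, 199.1]]
cheek +x edge px y 0.023 [[161.3, 178.1], [148.3, 187.7], [129.7, 201.4]]
cheek +x edge px y 0.029 [[165.8, 178.8], [153.2, 188.4], [135.4, 202.2]]
tray near wall [[111.5, 177.0], [164.4, 184.8], [111.4, 184.4], [163.9, 192.2]]
block [[118.7, 179.1], [150.7, 183.9]]
w1 [213 239] [[175, 178, 218, 215, 92, 98, 99], [173, 174, 218, 220, 78, 96, 99], [175, 198, 221, 221, 78, 97, 99], [238, 239, 218, 219, 94, 108, 91], [237, 238, 214, 227, 114, 102, 167], [237, 238, 220, 222, 133, 96, 254]]
w2 [170 244] [[215, 99, 108, 89, 89, 83, 34], [211, 99, 105, 97, 94, 81, 33], [208, 102, 99, 99, 101, 51, 30], [205, 104, 98, 96, 96, 29, 62], [195, 105, 94, 100, 102, 25, 138], [187, 106, 93, 100, 96, 9, 254]]
```

The blob under the outlet is bluish metal, about 13 mm wide and tapered, at stand (+43, +6) on the tray floor, so I take it to be the plug, out of the barrel. I'll recheck once the barrel is upright. Now the rod goes back.

```bash
python3 - <<'E'
from h import *
H=np.array([.4645,.3934,0]);tx=tool()[1].apply([1,0,0])
print(togo(H+.0914*tx+[0,0,.2805],np.radians(95.8)))
E
```

```text
[[159.4, 0.7, 61.8], np.float64(0.0)]
```

Call:
{"method": "step_arm", "body": {"commands": [[0,[50,0,0],0],[0,[105,0,0],0],[0,[150,0,0],0],[0,[159,1,20],0],[0,[159,1,62],0],[0,[159,1,62],0],[0,[159,1,62],0]], "squeeze": 40}}

```text
t: 19.65
tool_pos: [0.3744, 0.385, 0.4366]
tool_rot: [-0.159, 3.136, 0.002]
contact_force: [-0.2, 0.4, -0.3]
opening: 0.015
grip_force: 60.6
```

```bash
python3 - <<'E'
from h import *
H=np.array([.4645,.3934,0]);t,r=tool();tx=r.apply([1,0,0]);g=t+r.apply([0,0,.155])
print(monitor.get_obs()["t"],togo(H+.0914*tx+[0,0,.2605],np.radians(95.8)))
sc=eyes.get_image("scene");cv2.imwrite("pics/s9.png",sc[:,:,::-1])
for th in(.55,.6,.65):
    w=np.sin(th)*tx+[0,0,np.cos(th)];print(th,"tip px",proj("scene",g-.146*w).round(1))
print("hole px",proj("scene",H+[0,0,.132]).round(1))
c=proj("scene",g-.146*(.565*tx+[0,0,.825])).astype(int);gr=cv2.cvtColor(sc,7)
print(c)
ch="@%#*+=-:. "
for row in gr[c[1]-22:c[1]+22,c[0]-24:c[0]+28]: print("".join(ch[min(9,v//26)] for v in row))
E
```

```text
19.65 [[1.2, -1.0, 21.3], np.float64(0.0)]
0.55 tip px [255.7 218.5]
0.6 tip px [254.  215.4]
0.65 tip px [252.4 212.3]
hole px [253.4 225.2]
[253 215]
++*%@@@@@@@#*****+++++++++++++++****+=--=+****++=+++
++*%@@@@@@@#*++++++++++++***+++++*##**+=++*+**++++++
++*%@@@@@@@#*+++++**+++++****+++*#####****++++++++++
*+*#@@@@@@@%*++++*#*++++++++++++*#####*++++++++++++=
*+*#@@@@@@@%*++++***+++++++++****###**+++++++++++==-
++*#@@@@@@@%*+++++++++++++++*######*++++++++==----::
++*#@@@@@@@%#+++++++++*+++++*#####**++++**+=--:::---
+*#%@@@@@@@%*+++++=++***+++++*####*+++++**=:::----==
+*#%@@@@@@@%*=+++++++***+++++**###*+++++++-::-======
+++*%@@@@@@#+--=+++++++++++++*####*+++++++=-::-=====
-::-*@@@@@@#+:.:-=++++++++++*####**++++++++=-.:-====
.  :+%@@@@@%+:..:-=++++++****###*+++++++++++=:.:===-
   :+%@@@@@%*-...:-=++++**#*###**++++*+++++++-..:::.
  .-*%@@@@@@#=:....:=++++**####*++++**+++=++++-..   
 .:-+#@@@@@@#=::.. .:=++++*###**++++***++==+*+=:.   
..:-=*%@@@@%*=:::.  .:==++*###*+++++++***+++**+=:   
.:::-=*%%#*+=-:::.   .:=+*####*++++++++********+=.  
.::::-=+++=--::--.    .:=*###**++++++++**#*****
[... 683 characters left out ...]
#*+++++++*#
=====++=:.         .:====+++=:         :=**+++++++**
======++=:.        .-===++++=:          .-=++++++++*
======+*+=:.       .-=+++++=-.           .:=++++++++
======+**+=:.       .:-=+=-:.             .-+*++++++
======+***+=:.        ..:.                .-+#*+++++
=======****+=:.                         ..:=+**+++++
=======**#**+=:.                      .:---=++++++++
=======+*#***+=-.                   .:--=====+++++++
=======+*#****+=-.               ..:--=--====++++**+
=======+*******+=-.            .:--===---===++++*#*+
=======+*#*****++=-.         .:--===-----===++++***+
=======+*#*****+++=-.      .:-----=---======++++++++
=======+*******+++*+-.  ..:----------=======++++++++
```

The tip is at scene (253.5,214.5) and the hole is at (253.3,225), both as predicted. I'll enter along the axis.

Call:
{"method": "step_arm", "body": {"commands": [[0,[1,-1,12],0],[0,[1,-1,21],0],[0,[-5,-1,30],0],[0,[-11,-1,39],0],[0,[-17,-1,48],0],[0,[-24,-1,58],0],[0,[-30.5,-1,67],0],[0,[-30.5,-1,67],0]], "squeeze": 40}}

```text
t: 20.7
tool_pos: [0.4052, 0.3872, 0.3667]
tool_rot: [0.159, -3.136, 0.002]
contact_force: [-0.7, -0.2, -1.1]
opening: 0.015
grip_force: 60.6
```

Call:
{"method": "step_arm", "body": {"commands": [[0,[-11,0,-7],0],[0,[-21.5,0,-12.5],0],[0,[-32,0,-17],0],[0,[-43,0,-20],0],[0,[-55,0,-22.5],0],[0,[-66,0,-23.5],0],[0,[-69,0,-23.5],0],[0,[-69,0,-23.5],0],[0,[-60,0,-23.5],0],[0,[-60,0,-23.5],0]]}}

```text
t: 21.95
tool_pos: [0.4643, 0.3936, 0.3924]
tool_rot: [-0.161, 3.134, 0.002]
contact_force: [-0.4, 0.2, -0.4]
opening: 0.0152
grip_force: 58.6
```

```bash
python3 - <<'E'
from h import *
H=np.array([.4645,.3934,0])
o=monitor.get_obs();print(o["t"],togo(H+[0,0,.164],np.radians(95.8)),np.round(o["contact_force"],1))
t,r=tool();tx=r.apply([1,0,0]);g=t+r.apply([0,0,.155])
sc=eyes.get_image("scene");gr=cv2.cvtColor(sc,7);c=proj("scene",g-[0,0,.032]).astype(int)
for th in(-.1,0,.1):
    w=np.sin(th)*tx+[0,0,np.cos(th)];print(th,"collar",(proj("scene",g-.032*w)-c+[24,10]).round(1),"plate cross",(proj("scene",g-(g[2]-.132)*w)-c+[24,10]).round(1))
ch="@%#*+=-:. "
for row in gr[c[1]-10:c[1]+42,c[0]-24:c[0]+28]: print("".join(ch[min(9,v//26)] for v in row))
E
```

```text
21.95 [[0.6, -0.5, 73.4], np.float64(0.1)] [-0.4  0.2 -0.4]
-0.1 collar [25.5 11.4] plate cross [29.7 43.5]
0 collar [24.7 10.8] plate cross [27.1 41.2]
0.1 collar [23.9 10. ] plate cross [24.5 38.4]
***+++++++++*#%@@%%#***#%@@@@@@#*****++++++++++**+++
++++++++++**##%%@%%#*+*#%@@@@@@%*+++++++++++++++++++
++++++++++***##%%%%#***#%@@@@@@#*++++++****+++++++++
+++**++++*****#%@@%%#*+*%@@@@@@%**++++++**++++++++++
+++*****####**#%@@@%#*+*%@@@@@%#***++++++++++++++++*
+++++*#%%%%%%####%%%#*+*%@@@@#*+++++++++++++++++++++
+++++#%%%%%%%%#*+**#**+*%@@@%*=---=+++++++++*+++++++
+++++#%@@%%@@%#+--=+***#%@@@%+-::-=+++++++++++++++++
*++++*%@@@@@@%*=:::-+*#%@@@%#+-:::=+*+++++++++++++++
*++++*%@@@@@@%*=::::-+#%%%#++-:::-=+++++++++++++++++
*++++*%@@@@@@%#=-::::-=+++=--::::-=++++++++++++**+++
+++++*%@@@@@@@#+-:::::----:::::--=++++++**++++++++++
+***+*%@@@@@@@%*+=--:::::::::--=+++++++***++++++++++
+*#*+*#@@@@@@@%#*++=--------==+****++++++++++++++=++
+**++*#@@@@@@@%#***+++++++++++*###*++++++++++++==--=
+++++*#@@@@@@@%#*+++*******++++***+++++=+++**+=-::::
++++*#%@@@@@@@%*+++++++****++++++++++++++++**=:::---
[... 1155 characters left out ...]
=+***++++++
=======++=:.           .-+***+=-.        :=*#*++++++
========++=:.         .:=+****+=:         :=**++++++
=========++=:.        .-=+****+=:          .-=++++++
=========+*+=:.       .-=+***+=-.           .:=+++++
=========+**+=:.       .-==+=-:.             .-+*+++
=========+***+=:.        ....                .-+#*++
==========****+=:.                         ..:=+**++
==========*****+=:.                      .:---=+++++
==========+*#***+=-.                   .:--====+++++
==========+*#****+=-.               ..:--=--====++++
==========+*#*****+=-.            .::--=----===++++*
==========+*******++=-.         .:--===-----===++++*
==========+*#*****+++=-.      .:-----=---======+++++
```

The rod is upright in the hole again, so I'll lower it and release.

Call:
{"method": "step_arm", "body": {"commands": [[0,[1,0,25],0],[0,[1,0,50],0],[0,[1,0,65],0],[0,[1,0,70],0],[0,[1,0,72],0],[0,[1,0,72],0]]}}

```text
t: 22.75
tool_pos: [0.4639, 0.3935, 0.3206]
tool_rot: [-0.16, 3.136, 0.001]
contact_force: [-0.0, 0.3, -0.5]
opening: 0.0151
grip_force: 58.8
```

Call:
{"method": "step_arm", "body": {"commands": [[0,[0,0,1],0],[0,[0,0,2],0],[0,[0,0,2.5],0],[20,[0,0,2.5],0],[35,[0,0,1],0],[50,[0,0,0],0],[50,[0,0,0],0]]}}

```text
t: 23.62
tool_pos: [0.4636, 0.3933, 0.3194]
tool_rot: [0.16, -3.137, 0.0]
contact_force: [0.2, 0.2, 0.3]
opening: 0.0426
grip_force: 0.0
```

Call:
{"method": "step_arm", "body": {"commands": [[50,[0,0,-30],0],[50,[0,0,-70],0],[50,[0,0,-120],0],[55,[-10,-60,-130],4],[55,[10,-100,-130],8],[55,[10,-100,-130],9],[55,[10,-100,-130],9]]}}

```text
t: 24.5
tool_pos: [0.4638, 0.293, 0.4495]
tool_rot: [0.086, 3.14, 0.001]
contact_force: [0.0, -0.8, 0.8]
opening: 0.0471
grip_force: 0.0
```

```bash
python3 - <<'E'
from h import *
import pickle
p0=np.array([.556,.2245,0]);ex=np.array([.9986,-.052,0]);ey=np.array([.052,.9986,0]);u=-np.sin(.6)*ex+[0,0,np.cos(.6)]
pv=p0+[0,0,.1];o=monitor.get_obs();print(o["t"],o["opening"],tool()[0])
print("pinch tipped",togo(pv+.0535*u,np.pi/2-.052))
sc=eyes.get_image("scene");gr=cv2.cvtColor(sc,7);H=np.array([.4645,.3934,.137]);c=proj("scene",H).astype(int)
ch="@%#*+=-:. "
for row in gr[c[1]-26:c[1]+14,c[0]-35:c[0]+17]: print("".join(ch[min(9,v//26)] for v in row))
i=eyes.camera_info("wrist");im=eyes.get_image("wrist");pickle.dump((i,im),open("w10.pkl","wb"));
print("mouth px",proj("wrist",pv+.055*u,i))
m=proj("wrist",pv+.055*u,i).astype(int);g=cv2.cvtColor(im,7)
if 30<m[0]<530 and 30<m[1]<390:
  for row in g[m[1]-24:m[1]+26,m[0]-30:m[0]+30]: print("".join(ch[min(9,v//26)] for v in row))
E
```

```text
24.5 0.04705728950325787 [0.46383439 0.29299835 0.44950054]
pinch tipped [[-65.5, -63.6, 150.3], np.float64(-0.2)]
+++++++++*#*+*#@@@@@@@%*++++*#*+++++++++**++++++++++
+***+++++**++*#@@@@@@@%*+++++++++++++++*##*+++++++++
+*#**++++++++*#@@@@@@@%#+++++++++*++=+++**++++=+=++*
+***++++++++*#%@@@@@@@%#++++++++*#*++++++++++++++++*
++++++++++++*#%@@@@@@@%*==+++++*#%#**+++++++**++++++
+++++**+++++++*%@@@@@@#+--=+++*#%%%%#*+++++*#*++++++
++++*#**++=-::-*@@@@@@%+:.:=+##%%@%%%#*++++*#*++++++
++++***+=-:.  :+%@@@@@%+:..:=#%@@%%%%%#*++++++++++++
+++++=-:..    :+%@@@@@%*-...-*%@@%%%@%%*++++++++*+++
++=-:..      .-*%@@@@@@#=:..:+%@@@@@@@%*+++++++**+++
++-.        .:-+#@@@@@@#=::::+#@@@@@@@%*+++++++***++
++-.       ..:-=*%@@@@%*=:::-+%@@@@@@@%#*++++++++***
*++-.      .:::-=*%%#*+=-::--+#@@@@@@@@%#*++++++++**
***+=:     .::::-=+++=-:::---=#@@@@@@@@#*+++++++++*#
#***+=:    .:-::::---::::---:-*@@@@@@@%#++++++++++**
++++++=:   .:---::::::-----..:+%@@@@@@%*+++***+++++*
+++++++=:   .-===-----==-:.  .+%@@@@@@%*+++##*++++++
++**++++=:   .:--====--:.    .+%@@@@@@%*++**#*++++++
+*##*+=++=:    ....::.       .+
[... 3513 characters left out ...]
#++++++++++++*@@%%@@@@@@@@@#:*%#@+   
++++++++- .#***********+++++++++++++%@%%@@@@@@@@@@@*%#@#.   
++++++++=.@@%%%%%%%%%%#+++++++++++++@@@%@@@@@@@@@@@%#@#.    
++++++++**@%%%%%%%%%%%#++++++++++++*@@%%@@@@@@@@@@@#@*.     
+++++++=+@@%%%%%%%%%@%*++++++++++++%@@%@@@@@@@@@@@@%=       
+++++++=%@%%%%%%%%%%%#+++++++++++++@@%%@@@@@@@@@@@#:        
++++++==*++++++++++**+++++++++++++*@@%@@@@@@@@@@@@%-        
++++++=#%%%%%%%%%%%%#+++++++++++++%@%%%@@@@@@@@@@@%-        
+++++==@@%%%%%%%%%@%*+++++++++++++@@%%@@@@@@@@@@@@%-        
+++++=#@%%%%%%%%%%@%+++++++++++++*@@@%@@@@@@@@@@@@%-        
+++++=@%%%%%%%%%%%%#+++++++++++++%@@%@@@@@@@@@@@@@%-        
+++++#@%%%%%%%%%%%%*+++++++++++++@@@%@@@@@@@@@@@@@%-
```

The rod's collar is seated upright in its hole. Next I'll pinch the flange.

Call:
{"method": "step_arm", "body": {"commands": [[65,[-33,-32,0],0],[65,[-65,-64,20],0],[65,[-65,-64,70],0],[65,[-65,-64,110],0],[65,[-65,-64,135],0],[65,[-65,-64,146],0],[65,[-65,-64,146],0]], "squeeze": 50}}

```text
t: 25.48
tool_pos: [0.5252, 0.2259, 0.303]
tool_rot: [-0.085, -3.139, 0.0]
contact_force: [-0.7, 0.8, -0.3]
opening: 0.0556
grip_force: 0.0
```

```bash
python3 st.py
```

```text
t 25.475 grip from mouth: along u 2.1 (tip -143.9) v 1.6 y -0.3 force u 0.1 v -0.8 y 0.7 op 0.0556 tool z [-0.001 -0.    -1.   ]
```

Call:
{"method": "step_arm", "body": {"commands": [[30,[0,0,0],0],[20,[0,0,0],0],[20,[0,0,0],0],[20,[0,0,0],0],[20,[0,0,0],0]], "squeeze": 50}}

```text
t: 26.1
tool_pos: [0.5257, 0.2251, 0.3057]
tool_rot: [0.087, 3.138, -0.001]
contact_force: [-2.1, -3.9, 5.7]
opening: 0.0282
grip_force: 48.8
```

```bash
python3 - <<'E'
from h import *
p0=np.array([.556,.2245,0]);ex=np.array([.9986,-.052,0]);ey=np.array([.052,.9986,0])
t,r=tool();g=t+r.apply([0,0,.155]);i=eyes.camera_info("wrist");im=eyes.get_image("wrist");gr=cv2.cvtColor(im,7)
q=lambda p:proj("wrist",p,i).round(0).tolist()
for a in(.3,.45,.6):
    u=-np.sin(a)*ex+[0,0,np.cos(a)];v=np.cos(a)*ex+[0,0,np.sin(a)];M=p0+[0,0,.1]+.055*u
    print(a,"mouth",q(M),"+v",q(M+.017*v),"-v",q(M-.017*v),"+y",q(M+.017*ey),"-y",q(M-.017*ey))
print("grasp",q(g),"tips",q(g+[0,0,-.018]))
c=np.array(q(g)).astype(int)
ch="@%#*+=-:. "
x0,x1=c[0]-70,c[0]+70;print(x0,c[1]-90)
for row in gr[c[1]-90:c[1]+50:2,x0:x1]: print("".join(ch[min(9,v//26)] for v in row))
E
```

```text
0.3 mouth [281.0, 331.0] +v [281.0, 371.0] -v [281.0, 291.0] +y [322.0, 331.0] -y [241.0, 332.0]
0.45 mouth [281.0, 312.0] +v [281.0, 354.0] -v [281.0, 271.0] +y [321.0, 312.0] -y [241.0, 312.0]
0.6 mouth [281.0, 292.0] +v [281.0, 334.0] -v [281.0, 252.0] +y [321.0, 292.0] -y [242.0, 292.0]
grasp [279.0, 301.0] tips [278.0, 279.0]
209 211
==============+++++++++++++++++++++++++++++++++++++++++++++++++++++++++++++++++++++++++++++++++++++++++++++++++++++++++++*+=================
==============+++++++++++++++++++++++*+++++++++++++++++++++++++++++*++*+++++++++++*+++++++++++++**==++++++++++++++++++++**==================
==============*++++++++++++++++++=-===++++++*==============================================+++++=-====+*++++++++++++++++**=================+
==============+++++++++++++++++++-====++++++-===============================================++++=--====+++++++++++++++++**==================
==============*+++++++++++++++++-====++++++=================================================++++==-====+++++++++++++++++**==================
==============+++++++++++++++++=-====++++++-==========
[... 8410 characters left out ...]
%%%%%%%%%%%%%%%%%%%@%#***%@*+..:::::::::::::::::::::::-----------------------------++++++++++++++++=+@#***#%%%%%%%%%%%%%%%%%%%%%%%%%%%%%
%%%%%%%%%%%%%%%%%%%%%%%@%=***#%++========================================================================@#***=@%%%%%%%%%%%%%%%%%%%%%%%%%%%%
%%%%%%%%%%%%%%%%%%%%%%@%-:#**#%+=========================================================================%#***:-@%%%%%%%%%%%%%%%%%%%%%%%%%%%
%%%%%%%%%%%%%%%%%%%%%%@#.-#**#*+=========================================================================*#***:.@%%%%%%%%%%%%%%%%%%%%%%%%%%%
%%%%%%%%%%%%%%%%%%%%%%%= -###**+==========================================================================###*: @@%%%%%%%%%%%%%%%%%%%%%%%%%%
```

Numeric view: the flange is centred between the pads at (276,299), and through the bore I see only white tray, so the barrel is empty. I'll carry it upright along the arc.

Call:
{"method": "step_arm", "body": {"commands": [[20,[-5,0,-2.7],0],[20,[-10.5,0,-4.9],0],[20,[-16,0,-6.6],0],[20,[-22,0,-7.7],0],[20,[-28,0,-8.3],0],[20,[-34,0,-8.2],0],[20,[-36,0,-8],0],[20,[-36,0,-8],0]], "squeeze": 50}}

```text
t: 27.15
tool_pos: [0.5602, 0.2235, 0.3134]
tool_rot: [-0.087, -3.135, 0.001]
contact_force: [-11.2, -3.2, 9.4]
opening: 0.0283
grip_force: 49.8
```

```bash
cat > asc.py <<'E'
from h import *
import sys
p0=np.array([.556,.2245,0]);ex=np.array([.9986,-.052,0]);ey=np.array([.052,.9986,0])
o=monitor.get_obs();print(o["t"],np.round(o["contact_force"],1),o["opening"],tool()[0])
im=eyes.get_image("scene");gr=cv2.cvtColor(im,7);s0=cv2.cvtColor(cv2.imread("pics/scene0.png"),6)
for a in(0,.1,.6):
    u=-np.sin(a)*ex+[0,0,np.cos(a)];print(a,"mouth",proj("scene",p0+[0,0,.1]+.055*u).round(1),"outlet",proj("scene",p0+[0,0,.1]-.055*u).round(1))
ch="@%#*+=-:. "
for y in range(165,225): print("".join(ch[min(9,v//26)] for v in gr[y,275:330])+"|"+"".join(ch[min(9,v//26)] for v in s0[y,275:330]))
E
python3 asc.py
```

```text
27.15 [-11.2  -3.2   9.4] 0.02825581773146069 [0.56024807 0.22346377 0.31342284]
0 mouth [302.1 175.6] outlet [301.7 214. ]
0.1 mouth [303.2 176.8] outlet [300.7 212.8]
0.6 mouth [308.3 185.3] outlet [296.1 204.7]
#*******#%%@@@@@%%%@@@%%#******%%%%###%%%%%%%%%####*+==|#*******+++++++++++***************#%%%%%%%%%%%###%#*+==
*+++++++**#%@@@@@@@@@@%#*******%@%#*++#%%%%%%%%##%%#+==|*++++++++++++++*+++++***********##%%%%%%%%%%@%%##%%#+==
*++++++++**#%@@@@@@@@%%#*******%@@%*+*#%%%%%@%%%%%%#+==|*+++++++++++++++++++++*********#%%%%%%%%%%%%@%%%%%%#+==
+++++++++***#%%%@@@@@%%#*******%@@%#**#%%%%%%%%%%%%%*==|+++++++++++++++++++++++********%@@@@%%%%%%%%%@%%%%%%*==
++++++++++++*###%@@@%%********#%@@@#**#%%%%%%@@%%@@%*+=|+++++++++++++++++++*++++******#%@@@@%%%%%%%%%@@%@%@%*+=
+***++++++++++**%@@@%#+++*****#%@@%#**#%%%%%@@@@@@@%#+=|+***++++++++++++++++++++++****#%@%%@@%%%%%%%%@@@%@@%#+=
++++++++++++*++*#%@@%*++++===+*#@@%#**#%%%%%%@@@@@@%#*=|++++++++++++*++++++++++++====+*%%%%@@@%%%%%%@@@@@@@%#*=
+++++++++++++++*#%@@%#*+=-::::=*%@%#**#%%%%%@@@@@@@%#*+|++++++++++++++++++++++++=-::::=+**#%@@@%%%@@@@
[... 5133 characters left out ...]
   ..:--==++==+++***++++++++
**#******++===+++++++-:    .::--=====++==+++*#*++++++++|**#******++===+++++++-:    .::--=====++==+++*#*++++++++
+*##****+++===+++++++=-::::--========+++++++***++++++++|+*##****+++===+++++++=-::::--========+++++++***++++++++
++*******++===+++++++================++++*+++++++++++++|++*#*****++===+++++++================++++++++++++++++++
+++*#****++===+++++++=+==============++++**++++++++++++|+++*##***++===+++++++=+==============++++**++++++++++++
++++*#****+===+++++++++==============++++***+++++***+++|++++*##***+===+++++++=+==============++++***+++++***+++
++++**#***++=++++++++=+==============++++****++++*##+++|++++**#***++=++++++++=+==============++++****++++*##+++
```

The barrel pixels match the start picture and the plug's dark patch above the collar is gone, so the barrel is at its upright stop. I'll release and retreat straight up.

Call:
{"method": "step_arm", "body": {"commands": [[40,[0,0,0],0],[65,[0,0,0],0],[65,[0,0,0],0],[65,[0,0,0],0],[65,[0,0,-30],0],[65,[0,0,-80],0],[65,[0,0,-130],0],[65,[40,60,-150],0],[65,[70,110,-160],0],[65,[70,130,-160],0],[65,[70,130,-160],0]]}}

```text
t: 28.58
tool_pos: [0.4977, 0.3586, 0.4717]
tool_rot: [0.082, 3.14, 0.0]
contact_force: [-0.6, -0.5, 0.3]
opening: 0.0556
grip_force: 0.0
```

```bash
python3 asc.py | sed -n 1,32p; python3 - <<'E'
from h import *
p0=np.array([.556,.2245,0]);ex=np.array([.9986,-.052,0]);ey=np.array([.052,.9986,0])
i=eyes.camera_info("wrist");im=eyes.get_image("wrist");g=cv2.cvtColor(im,7)
q=lambda p:proj("wrist",p,i)
pts=np.array([q(p0+a*ex+b*ey+[0,0,.009]) for a,b in((.026,-.034),(.026,.034),(.11,.034),(.11,-.034))]);print(pts.round().tolist(),"mouth",q(p0+[0,0,.155]),"guess plug",q(p0+.043*ex+.006*ey+[0,0,.015]))
x0,y0=np.maximum(pts.min(0).astype(int)-15,0);x1,y1=pts.max(0).astype(int)+6;ch="@%#*+=-:. ";print(x0,y0)
for r in g[y0-10:y1,x0:x1]: print("".join(ch[min(9,v//26)] for v in r))
E
```

```text
28.575 [-0.6 -0.5  0.3] 0.055645423568556555 [0.49768434 0.35863534 0.4716646 ]
0 mouth [302.1 175.6] outlet [301.7 214. ]
0.1 mouth [303.2 176.8] outlet [300.7 212.8]
0.6 mouth [308.3 185.3] outlet [296.1 204.7]
#*******+++++++++++***************#%%%%%%%%%%%%#%%#*+==|#*******+++++++++++***************#%%%%%%%%%%%###%#*+==
*++++++++++++++*+++++***********##%%%%%%%%%%%%%##%%#+==|*++++++++++++++*+++++***********##%%%%%%%%%%@%%##%%#+==
*+++++++++++++++++++++*********#%%%%%%%%%%%%%%%%%%%#*==|*+++++++++++++++++++++*********#%%%%%%%%%%%%@%%%%%%#+==
+++++++++++++++++++++++********%@@@@%%%%%%%%%@%%%%%%*==|+++++++++++++++++++++++********%@@@@%%%%%%%%%@%%%%%%*==
+++++++++++++++++++*++++******#%@@@@%%%%%%%%%@@%@%@%*+=|+++++++++++++++++++*++++******#%@@@@%%%%%%%%%@@%@%@%*+=
+***++++++++++++++++++++++****#%@%%@@%%%%%%%%@@@@@@%#+=|+***++++++++++++++++++++++****#%@%%@@%%%%%%%%@@@%@@%#+=
++++++++++++*+++++++++++=====+*#%%%@@@%%%%%%@@@@@@@%#+=|++++++++++++*++++++++++++====+*%%%%@@@%%%%%%@@@@@@@%#*=
++++++++++++++++++++++++=-::::=+**#%@@@%%%@@@@@@@@@%#*+|++++++++++++++++++++++++=-::::=+**#%@@@%%%@@@@@
[... 8230 characters left out ...]
++%@@%%@@@@@@@@@
++++===@@@%==  =*****-             .@@%%%%%%%%%%*++++++++++++@@%%@@@@@@@@@@
+==+===@@@%+=  =**+**+             *@%%%%%%%%%%#++++++++++++*@@%@@@@@@@@@@@
=++=+==*@@%+=. :**+**+:::::::::::::@@%%%%%%%%%%*++++++++++++%@%@@@@@@@@@@@@
+======*@%*=+: :*****+++++++++++++%@%%%%%%%%%%#++++++++++++*@@@%@@@@@@@@@@@
======+@*===+: .****+=++++++++++==#***********+++++++++++++%@%%%@@@@@@@@@@@
=====*@*===+=: .****+=+++++++++==#@%%%%%%%%%%#+++++++++++++@@%%@@@@@@@@@@@@
=====+=====++-  ***+=+++++++++==+@%%%%%%%%%%%*++++++++++++*@@%@@@@@@@@@@@@@
===========++=  ***+=++++++++===%@%%%%%%%%%%#+++++++++++++%@%%%@@@@@@@@@@@@
==========+=+=  =*+==++++++++==#@%%%%%%%%%@%*++++++++++++*@@%%@@@@@@@@@@@@@
```

The barrel matches the start picture upright. One last check of the plug on the tray floor, from more directly above.

Call:
{"method": "step_arm", "body": {"commands": [[65,[-30,0,-30],0],[65,[-70,-20,-40],0],[65,[-100,-40,-40],0],[65,[-100,-40,-40],0],[65,[-100,-40,-40],0]]}}

```text
t: 29.3
tool_pos: [0.5962, 0.3107, 0.5109]
tool_rot: [-0.089, -3.139, 0.0]
contact_force: [0.4, 1.0, -0.1]
opening: 0.0554
grip_force: 0.0
```

```bash
python3 - <<'E'
from h import *
p0=np.array([.556,.2245,0]);ex=np.array([.9986,-.052,0]);ey=np.array([.052,.9986,0])
i=eyes.camera_info("wrist");im=eyes.get_image("wrist");g=cv2.cvtColor(im,7)
q=lambda p:proj("wrist",p,i);print(monitor.get_obs()["t"],tool()[0])
c=q(p0+.043*ex+.006*ey+[0,0,.015]).round().astype(int);print(c,q(p0+[0,0,.155]).round())
x0=max(c[0]-50,0);ch="@%#*+=-:. "
for r in g[c[1]-32:c[1]+45,x0:c[0]+45]: print("".join(ch[min(9,v//26)] for v in r))
t=eyes.get_image("top").astype(int)
# bystanders unmoved (top view vs start)
r=cv2.imread("pics/top0.png")[:,:,::-1].astype(int);d=(np.abs(t-r).sum(2)>90).astype(np.uint8)
cc=cv2.connectedComponentsWithStats(d);print([s.tolist() for s in cc[2][1:] if s[4]>12])
E
```

```text
29.35 [0.59576847 0.31123837 0.51114769]
[217 163] [183. 146.]
..**-..:-:-------::::::---=+++====-------==*#%+ ...:#++++++++++++*************==++++++++=+%%%%=
..*-..=:----------:::::.-=++++====-------===%%* ....*++####*+++++*************=+++++++++=+@@@%=
.::..=----------::::::-:--++++====-------===#%* ....*+***##%#++++************#=+++++++++=+@%@%+
...:=----------:::::-==----=++====---===*+++*#* ....*+*****%#++++************#==+++=+++===@@@%+
  :=--::::::::::::-====-----=*+===------------=.....*+*****%#++++************#=+++++++====%@@%+
 .:---:::::::::.:--=---------*+===------------= ....*+*****%%++++************#===++======+@%*==
 -:---:::::::.=+==++=--------=+==+-------------.....*******%%++++*************==+++=+====%%*===
.::---:::::.======+**+=-------++=+-------------.....+******%%+++++***********#==+++=====#*=====
-.:---::::.=======+*+++=------=+++==----------- ....+*****+%%+++++***********#==++=++++**======
-.:---::::-=======+*++++:------+++==----------- ....+******%%+++++***********#==+++++++*=======
:.:---:::.+=======+*+++*=-------++++-----------.....=******#%+++++***********
[... 5728 characters left out ...]
                           :********+==++++++++==+
+++++++++++++++++=  :***+                                               :*******@#=+++++++++==%
+++++++++++=++++++: :***+                                               :*******@%==++++++++==@
++++++++=======+++: .***+                                               :*******@%==++++++++=+@
+++++++++*#*#*==++: .***+.                                              .*******#*=++++++++==%@
++++++++==@@@%==++-  ***+                                               .********==++++++++==@@
====++=+==@@@%==++-  ****-::::::::::==-----------=-------=++++++++++++: .*******#==++++++++=*@*
[[191, 0, 348, 349, 42672], [216, 96, 10, 5, 34], [233, 234, 13, 14, 42]]
```

The plug is lying on the tray floor, the barrel is upright and the rod is in its hole. Handing in.

```bash
python3 -c "
from station import finish_job
print(finish_job())"
```

```text
the job is handed in; nothing more can be done
None
```

Job handed in at about 29 s: the plug is in the tray, the slim rod is back upright in its rack hole, the barrel is fully upright again, and I saw no sign that the thick rod or the other things moved.

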